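# Tip two parts crates to find the stamped one and push it to the dispatch line

### The job

Tip each of the two standing plywood crates over towards the robot, so that both lie on their sides with their undersides facing away from the robot. Then push the one with the ring-and-cross stamp on its underside, lying as it is, sideways along the bench until the middle of the crate is over the masking-tape dispatch line; leave the other crate lying where it fell. Only push with the fingers: do not lift or carry a crate, and do not disturb the tape roll, the cup and the knife.

Things in the scene. Friction and masses are not known exactly. Their poses are not given: they have to be found in the camera images.
- crate_stamped: Open empty plywood crate, 80 (x) x 100 (y) x 130 mm (z, base to open top), walls 7 mm, two 6 mm rubber runners under the base, 0.35 kg; a black 47 mm ring with a cross is stamped under its floor. Left or right of the line. Origin at its geometric centre: 65 mm up standing, 40 mm lying; centre of mass about 10 mm nearer the base. At the start x points away from the robot within 15 degrees.
- crate_blank: The other crate: same build, size and axes, underside bare, across the line. Either crate, pushed near its top towards the robot, tips about its near bottom edge rather than slides, falls by itself past about 45 degrees, and then lies with its own x axis up, open top to the robot, underside away from it.
- dispatch_line: Dispatch line: a strip of cream masking tape stuck flat on the bench between the crates, 340 mm long (its x, roughly straight ahead of the robot, within about 7 degrees) and 38 mm wide (its y), no height worth minding. Origin at its middle, on the bench top.
- tape_roll: Roll of masking tape lying flat beyond the far end of the line, 100 mm across, 40 mm high; origin at the centre of its underside. Leave alone.
- cup: Clear plastic cup, 80 mm across, 85 mm high, standing to one side of the crates; origin at the centre of its underside. Leave alone.
- knife: Yellow cutter knife lying flat to the other side of the crates, 130 mm long (its x), 22 mm wide, 18 mm high; origin at the centre of its underside. Leave alone.
There are look-alikes about, which are no part of the job. What is shaped like the crate_stamped but orange is not meant.

How it is judged:
By the outcome, as a careful person would: the job done as asked, in the order asked, and still so for the second after the job is handed in, with the robot touching nothing.
It also fails if it takes over 62 s, if anything falls off the work surface, if the arm or the gripper's body presses on something with over 40 N, if the wrist force passes 120 N, or if a joint passes its speed limit or range.

### The arm

A 6-joint arm with a two-finger parallel gripper is mounted at the origin on the work surface. World frame = base frame: x ahead of the robot, y to its left, z up, the work surface at z = 0. Lengths are in mm, angles in rad, forces in N, time in s.
With the tool pointing down it reaches from about 225 to 875 mm from the base axis. Payload 3.4 kg.
Tool frame: the origin (TCP) lies between the finger pads; the fingertips stand 25 mm ahead of it and the grasp point (between the pads) lies 6 mm ahead of it; z points along the fingers, y is the direction in which the jaws open and shut (so a half turn about z gives the same grasp; the last joint's range is limited). The gripper opens to 85 mm and grips with 20 to 120 N. Pads are 22 mm wide; open, the fingers measure 114 mm over their backs; the gripper's body (76 mm by 85 mm) begins 54 mm behind the grasp point. The pads swing forward as they close: fully open they stand 13 mm farther back than shut.
Start: joints at [-1.406, 0.276, 1.505, -0, 1.361, -0.121], TCP at [162.105, -551.708, 256.328] pointing down, gripper open.
Joint ranges: [-2.89, 2.89], [-0.75, 2.08], [0.22, 2.7], [-1.18, 4.32], [0.11, 2.71], [-2.7, 2.7]. Speed limits (rad/s): [2.57, 2.57, 3.14, 3.14, 3.14, 3.14].

### API

Orientations are given as a unit quaternion [w, x, y, z].
In Python, from bench import ctrl gives the robot as it stands. The module is installed in compiled form; this text tells all that it offers.
- The arm moves only by the shell command python3 -m inch 'ROWS' [FORCE]. ROWS is a JSON object of lists of equal length, an entry for each row: "jaw": the opening, from 0 (shut) to 1 (fully open); "dp": the shift along the tool's x, y, z in m, a list of three; "rot": the turn, a rotation vector about the tool's x, y, z in degrees, a list of three. A call has 1 to 12 rows; each row shifts and turns the commanded pose from where the row before left it, along the tool's axes as they then stand; what a row does not reach is not made up. A row lasts 1/8 s, in which the tool goes at most 62.5 mm and 10.7 degrees, less where a joint would pass 70% of its speed; a pose out of reach is approached as far as the arm can. A call with a gripper value outside its range is refused whole. The fingers move at their own pace and stop on an object; FORCE is the grip in N (left out, the last holds). Time passes only in rows, so rows that do not move let the fingers close. It gives the time, the measured TCP pose, the force and the opening at its end, in the units of the state.
- ctrl.get_state(): the state, without advancing time (a new reading comes with each control period).
- ctrl.read_camera(name): name is "side" or "top"; returns a dict with "frame" (420x560x3 uint8, red, green, blue), "camera_matrix" (3x3 intrinsics, pixels), "k1" (the pictures are not rectified: a ray, as slopes to the right and down, at radius r is drawn at 1 + k1 r^2 times it, then the intrinsics apply), "R" (3x3) and "t" (3): a world point X has camera coordinates R X + t. Camera axes: x right, y down, z forward; pixel columns grow to the right and rows downward; lengths in mm; the calibration is good to about 2 mm. A picture is of the moment at which its call begins. There is no depth.
- ctrl.finish_job(): hands the job in, once; it reports no verdict.
The state is a dict: "t": time; "joint_positions": joint angles; "joint_velocities": joint speeds; "joint_efforts": joint torques, N m; "tool_pos": TCP position; "eef_rot": TCP orientation; "wrist_force": force on the tool from outside, world axes, zero at the start; "ft_torque": the same for the moment, N m; "width": finger opening in mm.
Only numpy, scipy, OpenCV 4.12 (cv2) and the standard library are available. Lean on these libraries where they do the work, as an engineer would, in place of code of your own. Each camera call takes 0.05 s, during which the arm holds its last target.

## Working session

There is one attempt and no reset: what is moved stays moved. The work goes in short steps, Python scripts to look and compute and a shell command to move; the robot and the scene stay as the last step left them, time stands still between calls to the robot, and variables do not carry over. Pictures are saved under pics/ and viewed, and the job is handed in when it is done.

```bash
mkdir -p pics; ls
cat > h.py <<'E'
import numpy as np, cv2
from bench import ctrl
def grab(name, fn):
    d=ctrl.read_camera(name); cv2.imwrite('pics/'+fn+'.png', d['frame'][:,:,::-1]); 
    np.savez('cam_'+name+'.npz', K=d['camera_matrix'],k1=d['k1'],R=d['R'],t=d['t'],frame=d['frame']); return d
def load(name): return np.load('cam_'+name+'.npz')
def pix2world(name,u,v,z):
    d=load(name); K=np.array(d['K']); dist=np.array([float(d['k1']),0,0,0])
    p=cv2.undistortPoints(np.array([[[u,v]]],float),K,dist)[0,0]
    R=d['R'];t=d['t']; o=-R.T@t; r=R.T@np.array([p[0],p[1],1]); s=(z-o[2])/r[2]; return o+s*r
def proj(name,X):
    d=load(name); X=np.asarray(X,float).reshape(-1,3)
    return cv2.projectPoints(X,cv2.Rodrigues(d['R'])[0],np.array(d['t'],float),d['K'],np.array([float(d['k1']),0,0,0]))[0][:,0]
E
python3 - <<'E'
from h import *
for n in('side','top'):
    d=grab(n,n+'0'); print(n,-d['R'].T@d['t'],d['R'][2],d['k1'])
s=ctrl.get_state();print(s)
E
```

```text
pics
side [ 436.78490898  843.25045802 1133.04669405] [ 0.14545525 -0.62858865 -0.76401511] -0.079048640081667
top [ 528.83145941  -12.02451466 1346.25338507] [ 0.08788886  0.00321546 -0.9961251 ] 0.03139189876060948
{'t': 0.1, 'joint_positions': array([-1.40601285e+00,  2.76500838e-01,  1.50596947e+00, -2.00122629e-05,
        1.36068955e+00, -1.20963362e-01]), 'joint_velocities': array([-1.12709495e-03,  9.84646721e-04, -3.10356727e-03, -1.34529261e-05,
       -1.59341089e-04, -8.90289764e-04]), 'joint_efforts': array([ 9.89591063e-04, -4.17699945e+01, -2.46404850e+01, -3.32944173e-04,
        5.84251306e-03, -1.28838150e-05]), 'tool_pos': array([ 162.0180718 , -551.27220846,  255.55857306]), 'eef_rot': array([-7.83202302e-04,  9.89810341e-01,  1.42389872e-01, -2.69495489e-05]), 'wrist_force': array([ 0.12349867, -0.32725503, -0.57241589]), 'ft_torque': array([-0.00763087, -0.01885509,  0.07872723]), 'width': 85.54602160577005}
```

View pics/side0.png

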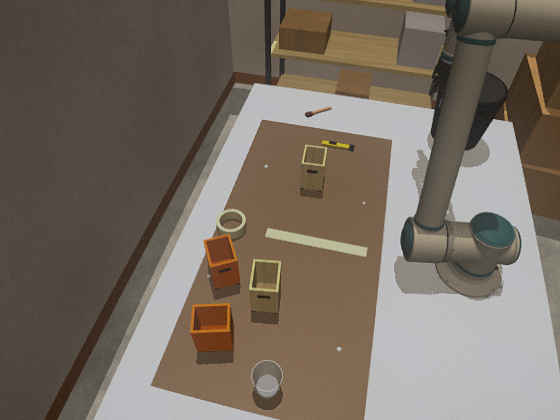

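View pics/top0.png

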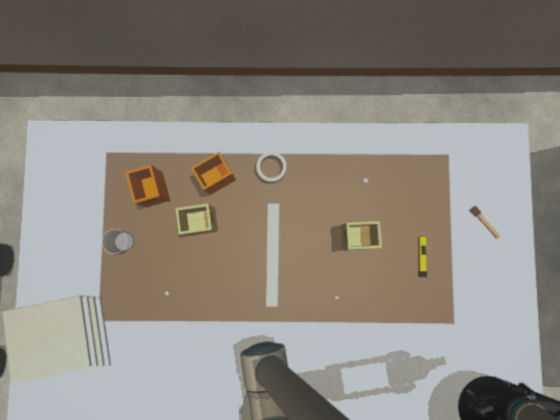

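The top view shows plywood crates at (194,220) and (364,236). The orange look-alikes are at (143,184) and (212,171), the line runs (273,204)-(272,306), and the tape roll is at (271,167), the cup at (118,241) and the knife at (423,256). The stamp can't be seen until the crates are tipped. Next I'll enlarge to measure.

Run:
```python
from h import *
f=load('top')['frame'][:,:,::-1]
a=cv2.resize(f[190:260,150:250],None,fx=6,fy=6,interpolation=cv2.INTER_CUBIC)[:,:]
b=cv2.resize(f[190:260,330:440],None,fx=6,fy=6,interpolation=cv2.INTER_CUBIC)
c=np.zeros((600,800,3),np.uint8)
a=cv2.resize(f[195:245,165:225],None,fx=6.6,fy=6.6,interpolation=cv2.INTER_CUBIC);b=cv2.resize(f[210:260,330:390],None,fx=6.6,fy=6.6,interpolation=cv2.INTER_CUBIC)
cv2.imwrite('pics/crop1.png',np.hstack([a,b]))
for n,u,v in [('tape far',273,204),('tape near',272,306),('cup',118,241),('roll',271,167),('knife1',423,237),('knife2',423,276),('matL',101,320),('matR',453,322)]: print(n,pix2world('top',u,v,0).round())
```

```text
tape far [665.  12.   0.]
tape near [328.  13.   0.]
cup [538. 527.   0.]
roll [791.  20.   0.]
knife1 [ 558. -488.    0.]
knife2 [ 430. -484.    0.]
matL [282. 570.   0.]
matR [ 283. -577.    0.]
```

View pics/crop1.png

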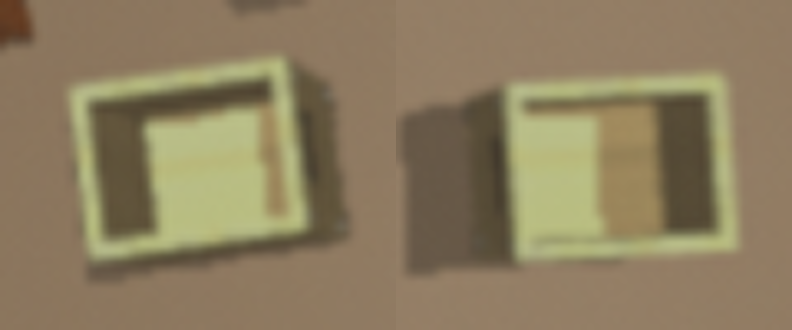

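Run:
```python
from h import *
for nm,C,o in [('L',[(70,88),(288,57),(310,233),(92,262)],(164.6,194.6)),('R',[(107,84),(329,73),(344,250),(121,264)],(329.6,209.6))]:
    P=np.array([pix2world('top',x/6.6+o[0],y/6.6+o[1],130) for x,y in C])
    print(nm,P.round(),P.mean(0).round(1),[np.linalg.norm(P[i]-P[i-1]).round(1) for i in range(4)])
    e=P[1]-P[0]+P[2]-P[3]; x=np.array([-e[1],e[0]]) ; print('yaw',np.degrees(np.arctan2(x[1],x[0])), np.degrees(np.arctan2(*(P[0]-P[3]+P[1]-P[2])[[1,0]])))
    c=P.mean(0); c[2]=130; print(proj('side',P).round())
print(proj('top',[[500,0,0]]))
```

```text
L [[638. 306. 130.]
 [653. 207. 130.]
 [572. 195. 130.]
 [558. 294. 130.]] [605.5 250.4 130. ] [np.float64(80.8), np.float64(100.9), np.float64(81.8), np.float64(100.2)]
yaw 8.227363728115874 8.569497447759273
[[249. 290.]
 [253. 259.]
 [282. 261.]
 [279. 292.]]
R [[ 598. -211.  130.]
 [ 603. -313.  130.]
 [ 523. -318.  130.]
 [ 516. -217.  130.]] [ 559.9 -264.7  130. ] [np.float64(82.2), np.float64(101.6), np.float64(80.8), np.float64(101.6)]
yaw 3.624622102702163 3.900793186383683
[[301. 164.]
 [305. 145.]
 [328. 147.]
 [325. 166.]]
[[276.1996505  253.40132052]]
```

```bash
cat >> h.py <<'E'
from scipy.spatial.transform import Rotation as Ro
def st():
    s=ctrl.get_state(); q=s['eef_rot']; R=Ro.from_quat([q[1],q[2],q[3],q[0]])
    M=R.as_matrix(); print('t',round(s['t'],2),'p',s['tool_pos'].round(1),'yaw',np.degrees(np.arctan2(M[1,0],M[0,0])).round(2),'z',M[:,2].round(3),'F',s['wrist_force'].round(1),'w',s['width'].round(0)); return s,M
def to(P):
    s,M=st(); d=M.T@(np.array(P)-s['tool_pos']); print('dp tool mm',d.round(1))
E
python3 - <<'E'
from h import *
for u,v in [(203,189),(193,165),(233,178),(221,153)]: print(pix2world('top',u,v,130).round(), pix2world('top',u,v,0).round())
E
python3 -m inch '{"jaw":[0.5,0.5],"dp":[[0,0,0],[0,0,0]],"rot":[[0,0,6.2],[0,0,6.3]]}'
python3 - <<'E'
from h import *
to([660,-268,250]);
E
```

```text
[697. 223. 130.] [715. 249.   0.]
[771. 256. 130.] [797. 284.   0.]
[731. 133. 130.] [753. 148.   0.]
[809. 171. 130.] [839. 190.   0.]
t: 0.35
tool_pos: [162.1, -551.4, 255.8]
eef_rot: [-0.001, 0.999, 0.032, -0.0]
wrist_force: [1.0, 0.0, 0.6]
width: 51.6Traceback (most recent call last):
  File "<stdin>", line 2, in <module>
  File "h.py", line 19, in to
    s,M=st(); d=M.T@(np.array(P)-s['tool_pos']); print('dp tool mm',d.round(1))
        ~~^^
  File "h.py", line 17, in st
    M=R.as_matrix(); print('t',round(s['t'],2),'p',s['tool_pos'].round(1),'yaw',np.degrees(np.arctan2(M[1,0],M[0,0])).round(2),'z',M[:,2].round(3),'F',s['wrist_force'].round(1),'w',s['width'].round(0)); return s,M
                                                                                                                                                                                     ^^^^^^^^^^^^^^^^
AttributeError: 'float' object has no attribute 'round'
```

```bash
sed -i "s/s\['width'\].round(0)/round(s['width'])/" h.py
python3 - <<'E'
from h import *
to([660,-268,250]);
E
```

```text
t 0.35 p [ 162.1 -551.4  255.8] yaw 3.67 z [-0.     0.001 -1.   ] F [1.  0.  0.6] w 52
dp tool mm [ 515.1 -250.9    6. ]
```

```bash
python3 -m inch '{"jaw":[0.5,0.5,0.5,0.5,0.5,0.5,0.5,0.5,0.5,0.5,0.5,0.5],"dp":[[0.043,-0.021,0],[0.043,-0.021,0],[0.043,-0.021,0],[0.043,-0.021,0],[0.043,-0.021,0],[0.043,-0.021,0],[0.043,-0.021,0],[0.043,-0.021,0],[0.043,-0.021,0],[0.043,-0.021,0],[0.043,-0.021,0],[0.043,-0.021,0]],"rot":[[0,0,0],[0,0,0],[0,0,0],[0,0,0],[0,0,0],[0,0,0],[0,0,0],[0,0,0],[0,0,0],[0,0,0],[0,0,0],[0,0,0]]}'
python3 - <<'E'
from h import *
to([645,-259,130]);
E
```

```text
t: 1.85
tool_pos: [661.0, -264.4, 255.6]
eef_rot: [-0.0, 0.999, 0.034, -0.0]
wrist_force: [-0.5, -0.5, 0.2]
width: 42.8
t 1.85 p [ 661.  -264.4  255.6] yaw 3.88 z [-0.001  0.    -1.   ] F [-0.5 -0.5  0.2] w 43
dp tool mm [-15.5  -6.5 125.7]
```

```bash
python3 -m inch '{"jaw":[0.5,0.5,0.5,0.5],"dp":[[-0.005,-0.002,0.04],[-0.005,-0.002,0.04],[-0.005,-0.002,0.046],[0,0,0]],"rot":[[0,0,0],[0,0,0],[0,0,0],[0,0,0]]}'
python3 - <<'E'
from h import *
to([612,-262,130]); grab('top','top1');grab('side','side1')
E
```

```text
t: 2.35
tool_pos: [641.4, -258.8, 125.7]
eef_rot: [-0.003, 0.999, 0.034, -0.005]
wrist_force: [-0.2, -0.6, -0.3]
width: 42.5
t 2.35 p [ 641.4 -258.8  125.7] yaw 3.88 z [-0.009  0.005 -1.   ] F [-0.2 -0.6 -0.3] w 42
dp tool mm [-29.6   1.2  -4.1]
```

View pics/side1.png

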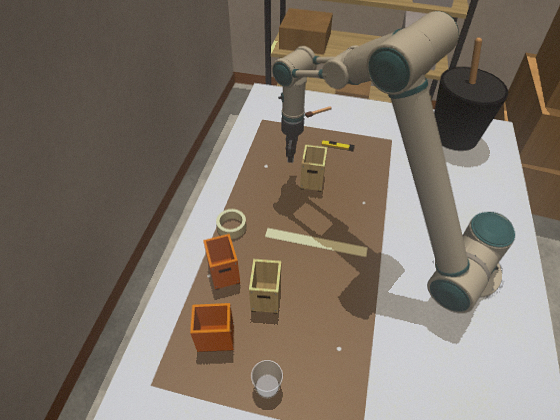

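View pics/top1.png

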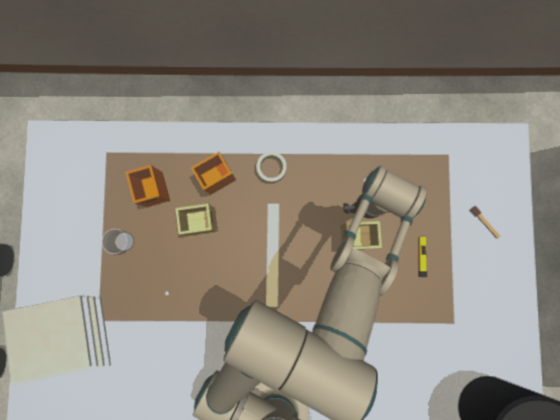

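The side view shows the gripper (290,150) behind the right crate (313,168), fingers clear of it and no force. Now I'll push it towards the robot.

```bash
python3 -m inch '{"jaw":[0.5,0.5,0.5,0.5,0.5,0.5,0.5,0.5],"dp":[[-0.008,0,0],[-0.008,0,0],[-0.008,0,0],[-0.008,0,0],[-0.008,0,0],[-0.008,0,0],[-0.008,0,0],[-0.008,0,0]],"rot":[[0,0,0],[0,0,0],[0,0,0],[0,0,0],[0,0,0],[0,0,0],[0,0,0],[0,0,0]]}'
python3 - <<'E'
from h import *
st(); grab('side','side2')
f=load('side')['frame'][:,:,::-1]; cv2.imwrite('pics/side2c.png',cv2.resize(f[100:220,240:400],None,fx=4,fy=4))
E
```

```text
t: 3.45
tool_pos: [580.1, -264.8, 130.4]
eef_rot: [0.0, 0.999, 0.034, -0.0]
wrist_force: [0.8, 0.1, 2.2]
width: 42.6
t 3.45 p [ 580.1 -264.8  130.4] yaw 3.88 z [-0. -0. -1.] F [0.8 0.1 2.2] w 43
```

View pics/side2c.png

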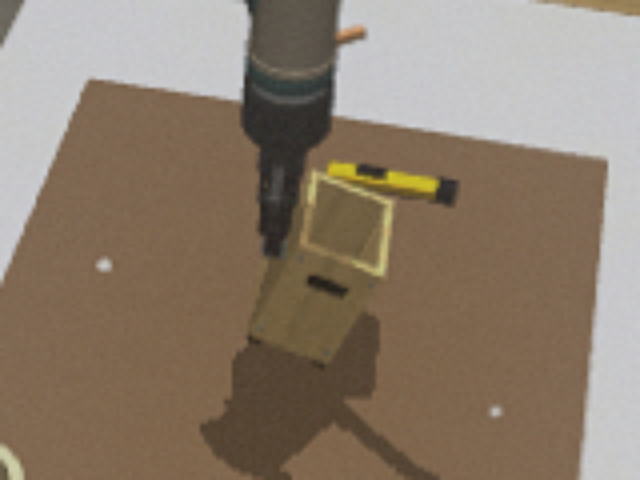

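The crate tilts cleanly about its near edge, by about 20°. I'll continue.

```bash
python3 -m inch '{"jaw":[0.5,0.5,0.5,0.5,0.5,0.5,0.5,0.5],"dp":[[-0.008,0,0],[-0.008,0,0],[-0.008,0,0],[-0.008,0,0],[-0.006,0,0],[0,0,0],[0,0,0],[0,0,0]],"rot":[[0,0,0],[0,0,0],[0,0,0],[0,0,0],[0,0,0],[0,0,0],[0,0,0],[0,0,0]]}'
python3 - <<'E'
from h import *
st(); grab('side','side3')
f=load('side')['frame'][:,:,::-1]; cv2.imwrite('pics/side3c.png',cv2.resize(f[100:220,240:400],None,fx=4,fy=4))
E
```

```text
t: 4.5
tool_pos: [543.0, -267.4, 130.3]
eef_rot: [0.0, 0.999, 0.034, 0.0]
wrist_force: [-0.5, -0.0, -0.3]
width: 42.8
t 4.5 p [ 543.  -267.4  130.3] yaw 3.89 z [ 0. -0. -1.] F [-0.5 -0.  -0.3] w 43
```

View pics/side3c.png

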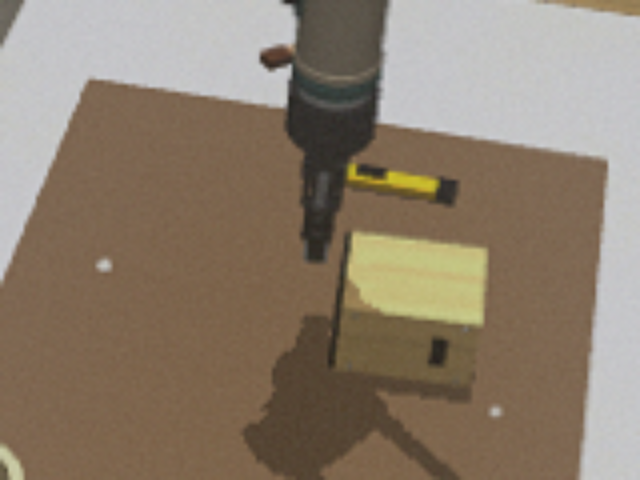

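Right crate lies on its side. Next is the left one.

```bash
python3 -m inch '{"jaw":[0.5,0.3,0.3,0.3],"dp":[[0.01,0,-0.045],[0.01,0,-0.045],[0,0,-0.035],[0,0,0]],"rot":[[0,0,0],[0,0,0],[0,0,-2.2],[0,0,-2.3]]}'
python3 - <<'E'
from h import *
to([668,259,255]);
E
```

```text
t: 5.05
tool_pos: [564.6, -266.8, 259.2]
eef_rot: [0.002, 0.997, 0.074, 0.003]
wrist_force: [-0.5, 0.2, -0.4]
width: 25.5
t 5.05 p [ 564.6 -266.8  259.2] yaw 8.48 z [ 0.006 -0.004 -1.   ] F [-0.5  0.2 -0.4] w 26
dp tool mm [ 179.7 -504.8    2.7]
```

```bash
python3 -m inch '{"jaw":[0.3,0.3,0.3,0.3,0.3,0.3,0.3,0.3,0.3,0.3,0.3,0.3],"dp":[[0.015,-0.042,0],[0.015,-0.042,0],[0.015,-0.042,0],[0.015,-0.042,0],[0.015,-0.042,0],[0.015,-0.042,0],[0.015,-0.042,0],[0.015,-0.042,0],[0.015,-0.042,0],[0.015,-0.042,0],[0.015,-0.042,0],[0.015,-0.042,0]],"rot":[[0,0,0],[0,0,0],[0,0,0],[0,0,0],[0,0,0],[0,0,0],[0,0,0],[0,0,0],[0,0,0],[0,0,0],[0,0,0],[0,0,0]]}'
python3 -m inch '{"jaw":[0.3],"dp":[[0,0,0]],"rot":[[0,0,0]]}'
python3 - <<'E'
from h import *
to([665,260,130]); grab('top','top2'); grab('side','side4')
f=load('side')['frame'][:,:,::-1]; cv2.imwrite('pics/side4c.png',cv2.resize(f[140:340,180:340],None,fx=3,fy=3))
E
```

```text
t: 6.55
tool_pos: [667.6, 260.5, 255.1]
eef_rot: [0.0, 0.997, 0.073, 0.0]
wrist_force: [0.0, -0.2, 0.3]
width: 25.8
t: 6.68
tool_pos: [667.4, 262.4, 254.3]
eef_rot: [-0.001, 0.997, 0.075, -0.0]
wrist_force: [-0.3, -0.8, 0.3]
width: 26.0
t 6.67 p [667.4 262.4 254.3] yaw 8.61 z [-0.001  0.001 -1.   ] F [-0.3 -0.8  0.3] w 26
dp tool mm [ -2.7   2.2 124.3]
```

View pics/side4c.png

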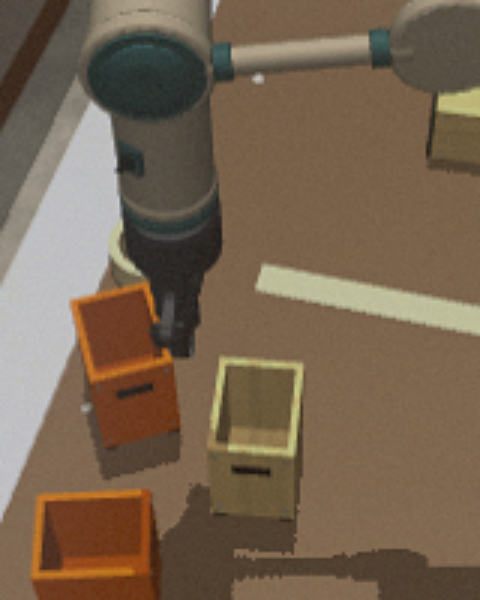

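View pics/top2.png

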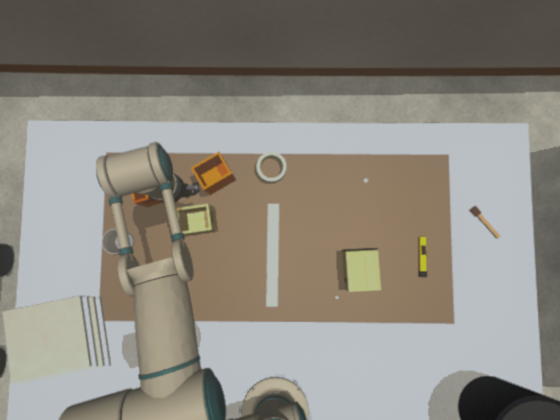

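The top view shows the fingers around (190,188), between the left crate and the orange one, which matches the measured gap. Descending.

```bash
python3 -m inch '{"jaw":[0.3,0.3,0.3,0.3],"dp":[[0,0,0.042],[-0.002,0.002,0.042],[0,0,0.04],[0,0,0]],"rot":[[0,0,0],[0,0,0],[0,0,0],[0,0,0]]}'
python3 - <<'E'
from h import *
st(); grab('side','side5')
f=load('side')['frame'][:,:,::-1]; cv2.imwrite('pics/side5c.png',cv2.resize(f[140:340,180:340],None,fx=3,fy=3))
E
```

```text
t: 7.28
tool_pos: [663.2, 254.2, 127.8]
eef_rot: [0.001, 0.997, 0.072, -0.004]
wrist_force: [0.9, -0.3, -0.5]
width: 25.6
t 7.28 p [663.2 254.2 127.8] yaw 8.28 z [-0.008 -0.003 -1.   ] F [ 0.9 -0.3 -0.5] w 26
```

View pics/side5c.png

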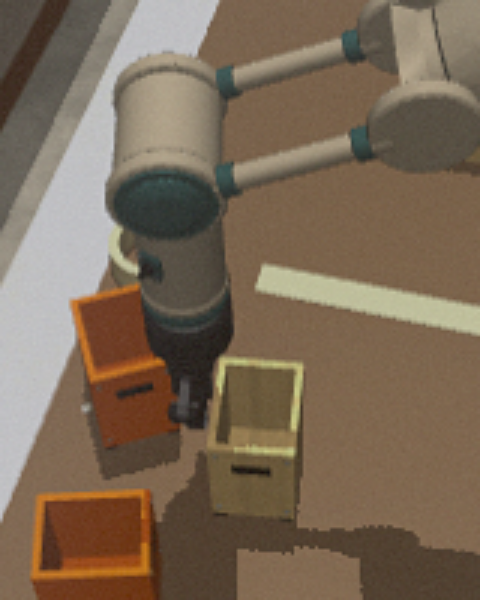

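```bash
python3 -m inch '{"jaw":[0.3,0.3,0.3,0.3,0.3,0.3,0.3,0.3,0.3,0.3,0.3,0.3],"dp":[[-0.007,-0.003,0],[-0.008,0,0],[-0.008,0,0],[-0.008,0,0],[-0.008,0,0],[-0.008,0,0],[-0.008,0,0],[-0.008,0,0],[-0.008,0,0],[-0.006,0,0],[0,0,0],[0,0,0]],"rot":[[0,0,0],[0,0,0],[0,0,0],[0,0,0],[0,0,0],[0,0,0],[0,0,0],[0,0,0],[0,0,0],[0,0,0],[0,0,0],[0,0,0]]}'
python3 - <<'E'
from h import *
st(); grab('side','side6')
f=load('side')['frame'][:,:,::-1]; cv2.imwrite('pics/side6c.png',cv2.resize(f[140:340,180:340],None,fx=3,fy=3))
E
```

```text
t: 8.82
tool_pos: [589.3, 248.4, 131.3]
eef_rot: [0.0, 0.997, 0.073, 0.0]
wrist_force: [-0.5, 1.0, -0.3]
width: 25.9
t 8.82 p [589.3 248.4 131.3] yaw 8.37 z [ 0. -0. -1.] F [-0.5  1.  -0.3] w 26
```

View pics/side6c.png

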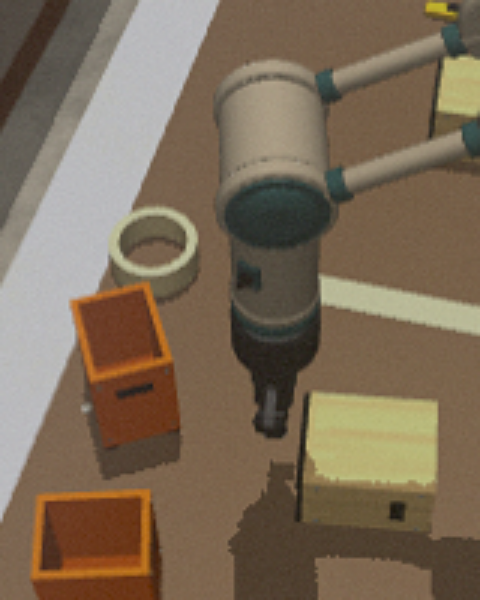

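Both crates now lie on their sides. Before pushing either, I need evidence of which one carries the stamp, so I'll enlarge the underside edges in both views.

```bash
python3 -m inch '{"jaw":[0.3,0.3,0.3,0.3],"dp":[[0.01,0,-0.04],[0.02,0,-0.04],[0.02,0,-0.04],[0,0,0]],"rot":[[0,0,0],[0,0,0],[0,0,0],[0,0,0]]}'
python3 - <<'E'
from h import *
st(); grab('side','side7');grab('top','top3')
s=load('side')['frame'][:,:,::-1];t=load('top')['frame'][:,:,::-1]
I=cv2.INTER_CUBIC
L=cv2.resize(s[255:325,270:335],(390,300),interpolation=I)
r=lambda f,u,v,w:cv2.resize(f[v-w*3//4:v+w*3//4,u-w:u+w],(400,300),interpolation=I)
cv2.imwrite('pics/c7.png',np.vstack([np.hstack([r(s,303,295,32),r(s,345,172,32)]),np.hstack([r(t,195,250,32),r(t,362,265,32)])]))
E
```

```text
t: 9.38
tool_pos: [641.9, 256.2, 255.1]
eef_rot: [-0.001, 0.997, 0.073, 0.004]
wrist_force: [0.4, -0.0, 0.3]
width: 25.4
t 9.38 p [641.9 256.2 255.1] yaw 8.35 z [ 0.009  0.002 -1.   ] F [ 0.4 -0.   0.3] w 25
```

View pics/c7.png

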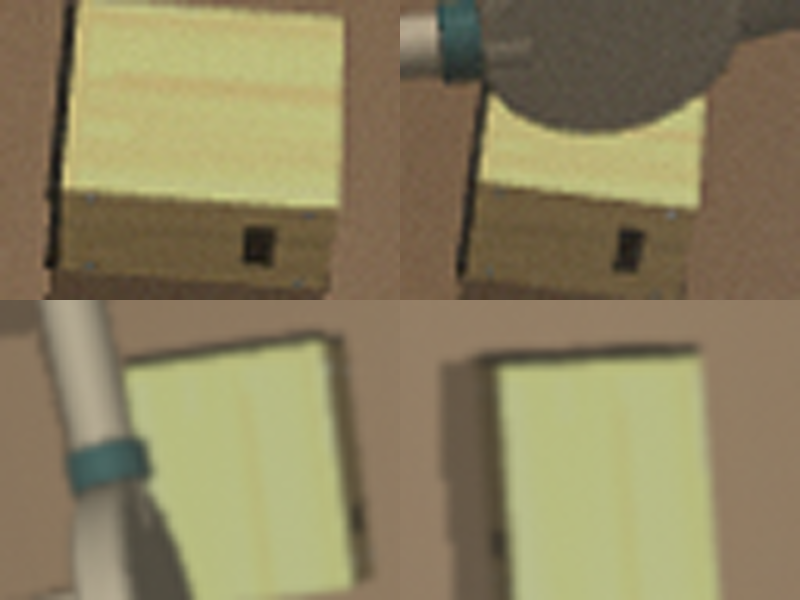

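View pics/top3.png

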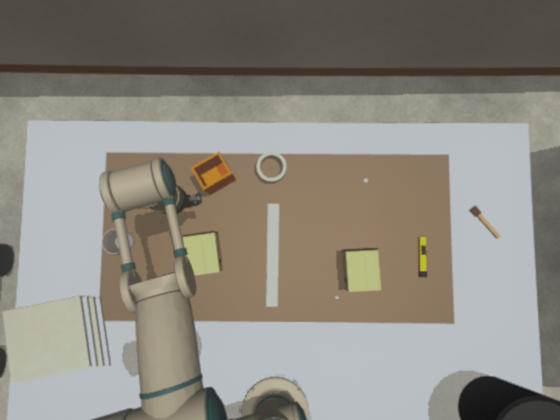

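Neither underside can be seen in either camera: the top camera is directly over the faces and the side camera sits just behind their planes. I'll work out how small a turn of one crate would show its underside to the side camera.

Run:
```python
from h import *
for nm,c,y0 in [('R',(562-40-65,-270),3.8),('L',(607-42-65,244),8.4)]:
  for d in (0,6,10,15,20,25):
    a=np.radians(y0+d); n=np.array([np.cos(a),np.sin(a),0]); b=np.array([-np.sin(a),np.cos(a),0])
    ctr=np.array([c[0],c[1],40])+n*60
    P=[ctr+s*23.5*b+w*23.5*np.array([0,0,1]) for s,w in((-1,0),(1,0),(0,-1),(0,1))]
    q=proj('side',P); o=-load('side')['R'].T@load('side')['t']; v=o-ctr
    u=q[1]-q[0]; w=q[3]-q[2]; print(nm,d,q[0].round(),'u',u.round(1),'w',w.round(1),'area',round(abs(u[0]*w[1]-u[1]*w[0])),'vis',round(v@n/np.linalg.norm(v),3))
```

```text
R 0 [325. 171.] u [-1.2  8.9] w [ 1.2 -9.1] area 1 vis -0.004
R 6 [324. 172.] u [0.1 9.1] w [ 1.2 -9.1] area 12 vis 0.07
R 10 [324. 173.] u [1.  9.1] w [ 1.2 -9.1] area 20 vis 0.12
R 15 [324. 174.] u [2.1 9.1] w [ 1.2 -9.1] area 30 vis 0.181
R 20 [323. 175.] u [3.2 9.1] w [ 1.2 -9.1] area 40 vis 0.24
R 25 [323. 176.] u [4.3 8.9] w [ 1.2 -9. ] area 50 vis 0.298
L 0 [282. 288.] u [-1.3 14.2] w [ 0.2 -7.9] area 7 vis -0.028
L 6 [281. 290.] u [ 0.4 14.4] w [ 0.2 -7.8] area 6 vis 0.022
L 10 [281. 291.] u [ 1.5 14.4] w [ 0.2 -7.8] area 15 vis 0.056
L 15 [280. 293.] u [ 2.9 14.3] w [ 0.2 -7.8] area 26 vis 0.097
L 20 [280. 294.] u [ 4.3 14.1] w [ 0.2 -7.8] area 37 vis 0.137
L 25 [280. 296.] u [ 5.7 13.8] w [ 0.3 -7.7] area 47 vis 0.176
```

Turning the right crate about 15–25° would show its underside, the least of any option. The push from its -y side is also towards the line, so nothing is wasted if it's the stamped one, and it can be undone if not. First I need its exact footprint.

```bash
python3 - <<'E'
from h import *
t=load('top')['frame'][:,:,::-1]
cv2.imwrite('pics/c8.png',cv2.resize(t[235:300,330:395],(780,780)[:2],interpolation=cv2.INTER_CUBIC)[:600])
hs=cv2.cvtColor(t,cv2.COLOR_BGR2HSV)
m=((hs[...,0]>22)&(hs[...,0]<40)&(hs[...,1]>60)&(hs[...,2]>140)).astype(np.uint8)
n,l,s,c=cv2.connectedComponentsWithStats(m)
for i in range(1,n):
  if s[i,4]>300:
    cn=max(cv2.findContours((l==i).astype(np.uint8),0,2)[0],key=cv2.contourArea); r=cv2.minAreaRect(cn); B=cv2.boxPoints(r)
    P=np.array([pix2world('top',u,v,80) for u,v in B]); print(s[i],B.round(1).tolist(),P.round(0)[:,:2].tolist(),P.mean(0).round(1))
E
python3 - <<'E'
from h import *
to([505,-350,255])
E
```

```text
[ 183  233   37   43 1162] [[182.39999389648438, 236.8000030517578], [214.10000610351562, 232.39999389648438], [219.5, 271.8999938964844], [187.8000030517578, 276.29998779296875]] [[552.0, 294.0], [566.0, 195.0], [443.0, 176.0], [430.0, 274.0]] [497.7 234.7  80. ]
[ 346  250   35   42 1323] [[345.5, 251.60000610351562], [378.29998779296875, 249.5], [380.8999938964844, 289.8999938964844], [348.1000061035156, 292.0]] [[509.0, -217.0], [516.0, -320.0], [392.0, -326.0], [384.0, -224.0]] [ 450.3 -271.8   80. ]
t 9.47 p [638.4 255.5 250.8] yaw 8.36 z [-0.001 -0.    -1.   ] F [-0.7 -0.1 -1.3] w 26
dp tool mm [-220.   579.7   -4. ]
```

```bash
python3 -m inch '{"jaw":[0,0,0,0,0,0,0,0,0,0,0,0],"dp":[[-0.019,0.049,0],[-0.019,0.049,0],[-0.019,0.049,0],[-0.019,0.049,0],[-0.019,0.049,0],[-0.019,0.049,0],[-0.019,0.049,0],[-0.019,0.049,0],[-0.019,0.049,0],[-0.019,0.049,0],[-0.019,0.049,0],[-0.019,0.049,0]],"rot":[[0,0,0],[0,0,0],[0,0,0],[0,0,0],[0,0,0],[0,0,0],[0,0,0],[0,0,0],[0,0,0],[0,0,0],[0,0,0],[0,0,0]]}' 
python3 -m inch '{"jaw":[0],"dp":[[0,0,0]],"rot":[[0,0,0]]}' >/dev/null
python3 - <<'E'
from h import *
to([497,-362,55])
E
```

```text
t: 10.98
tool_pos: [497.0, -359.7, 249.3]
eef_rot: [-0.002, 0.997, 0.073, -0.001]
wrist_force: [0.8, -0.3, -0.6]
width: 0.0
t 11.1 p [ 496.5 -362.   248.8] yaw 8.11 z [-0.003  0.001 -1.   ] F [-0.5  1.1 -0.3] w 0
dp tool mm [  1.1   0.4 193.8]
```

```bash
python3 -m inch '{"jaw":[0,0,0,0,0,0],"dp":[[0,0,0.045],[0,0,0.045],[0,0,0.045],[0,0,0.04],[0,0,0.019],[0,0,0]],"rot":[[0,0,0],[0,0,0],[0,0,0],[0,0,0],[0,0,0],[0,0,0]]}'
python3 - <<'E'
from h import *
st();grab('top','top4');grab('side','side8')
s=load('side')['frame'][:,:,::-1];t=load('top')['frame'][:,:,::-1]
r=lambda f,u,v,w:cv2.resize(f[v-w*3//4:v+w*3//4,u-w:u+w],(400,300),interpolation=cv2.INTER_CUBIC)
cv2.imwrite('pics/c9.png',np.hstack([r(s,340,172,60),r(t,370,255,60)]))
E
```

```text
t: 11.85
tool_pos: [497.0, -356.5, 54.8]
eef_rot: [-0.003, 0.997, 0.073, -0.002]
wrist_force: [0.5, 0.4, 0.4]
width: -0.5
t 11.85 p [ 497.  -356.5   54.8] yaw 8.42 z [-0.005  0.005 -1.   ] F [0.5 0.4 0.4] w 0
```

View pics/c9.png

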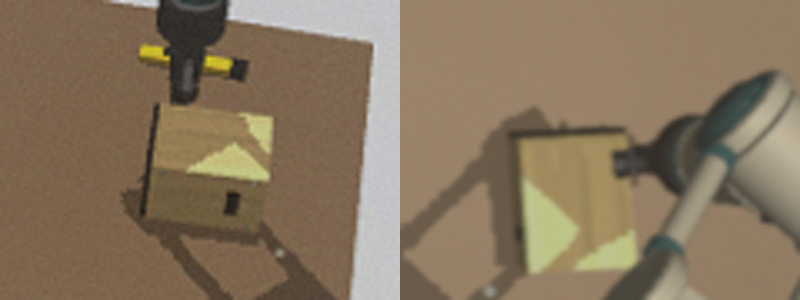

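The fingers are at the far end of the right crate's -y face, near (385,254) in the full top picture. Now a gentle turning push.

```bash
python3 -m inch '{"jaw":[0,0,0,0,0,0,0,0,0,0],"dp":[[0,-0.006,0],[0,-0.006,0],[0,-0.006,0],[0,-0.005,0],[0,-0.005,0],[0,-0.005,0],[0,-0.005,0],[0,-0.005,0],[0,-0.005,0],[0,0,0]],"rot":[[0,0,0],[0,0,0],[0,0,0],[0,0,0],[0,0,0],[0,0,0],[0,0,0],[0,0,0],[0,0,0],[0,0,0]]}'
python3 - <<'E'
from h import *
st();grab('top','top5');grab('side','side9')
s=load('side')['frame'][:,:,::-1];t=load('top')['frame'][:,:,::-1]
r=lambda f,u,v,w:cv2.resize(f[v-w*3//4:v+w*3//4,u-w:u+w],(400,300),interpolation=cv2.INTER_CUBIC)
cv2.imwrite('pics/c10.png',np.hstack([r(s,340,172,32),r(t,370,255,40)]))
E
```

```text
t: 13.2
tool_pos: [493.3, -313.1, 59.3]
eef_rot: [0.002, 0.997, 0.073, 0.002]
wrist_force: [2.0, -3.8, 5.8]
width: -0.4
t 13.2 p [ 493.3 -313.1   59.3] yaw 8.39 z [ 0.004 -0.004 -1.   ] F [ 2.  -3.8  5.8] w 0
```

View pics/c10.png

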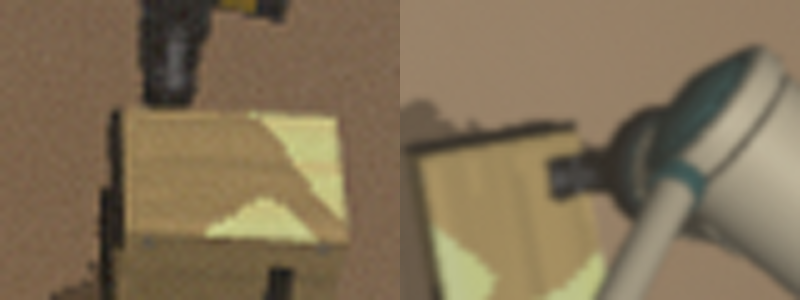

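```bash
python3 -m inch '{"jaw":[0,0,0,0,0,0],"dp":[[0,-0.005,0.001],[0,-0.005,0.001],[0,-0.005,0],[0,-0.005,0],[0,-0.003,0],[0,0,0]],"rot":[[0,0,0],[0,0,0],[0,0,0],[0,0,0],[0,0,0],[0,0,0]]}'
python3 - <<'E'
from h import *
st();grab('top','top6');grab('side','side10')
s=load('side')['frame'][:,:,::-1];t=load('top')['frame'][:,:,::-1]
r=lambda f,u,v,w:cv2.resize(f[v-w*3//4:v+w*3//4,u-w:u+w],(400,300),interpolation=cv2.INTER_CUBIC)
cv2.imwrite('pics/c11.png',np.hstack([r(s,330,178,24),r(t,370,255,40)]))
E
```

```text
t: 14.05
tool_pos: [492.3, -292.9, 59.0]
eef_rot: [0.005, 0.997, 0.073, 0.005]
wrist_force: [3.0, -7.3, 10.3]
width: -0.1
t 14.05 p [ 492.3 -292.9   59. ] yaw 8.4 z [ 0.01  -0.009 -1.   ] F [ 3.  -7.3 10.3] w 0
```

View pics/c11.png

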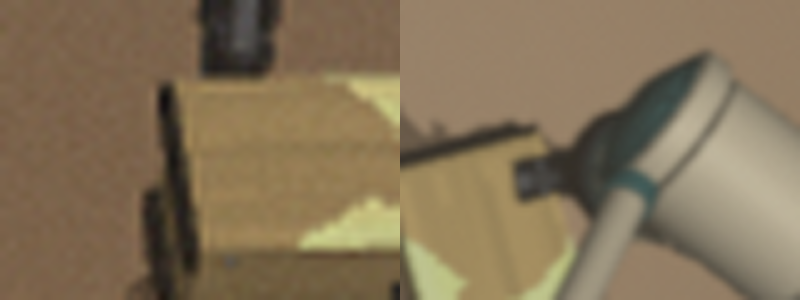

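Run:
```python
from h import *
s=load('side')['frame'][:,:,::-1]
cv2.imwrite('pics/c12.png',cv2.resize(s[150:220,300:390],(770,600),interpolation=cv2.INTER_CUBIC))
```

View pics/c12.png

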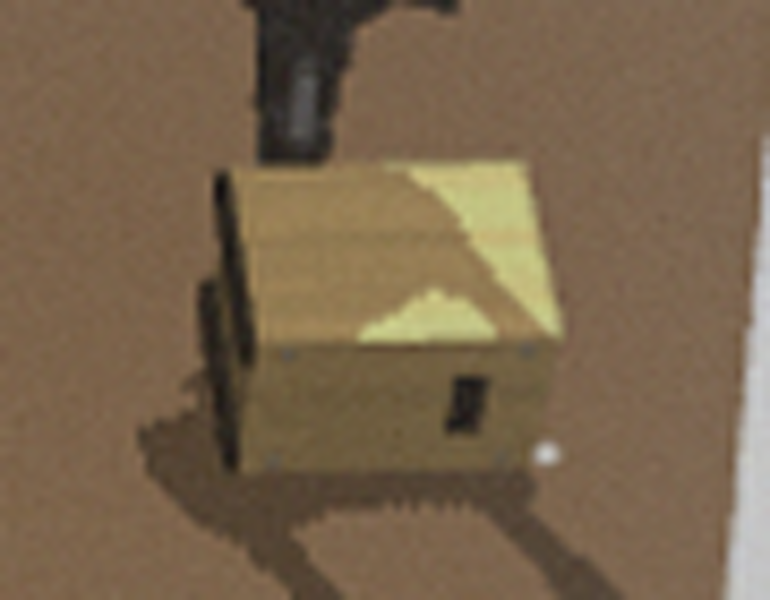

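The wrist shows an upward force of 10 N, which I didn't expect. I'll compare the finger's projected position with the pictures before going on.

Run:
```python
from h import *
print(proj('top',[[497,-356,30],[497,-341,30],[497,-341,80],[497,-341,130]]).round(1), pix2world('top',374.5,258,30).round(),pix2world('top',374.5,258,85).round())
print('now',proj('top',[[492,-293,34],[492,-278,34],[492,-278,80]]).round(1))
f=cv2.imread('pics/top6.png'); cv2.imwrite('pics/c13.png',cv2.resize(f[225:295,330:430],(800,560),interpolation=cv2.INTER_CUBIC))
f=cv2.imread('pics/top4.png'); cv2.imwrite('pics/c14.png',cv2.resize(f[225:295,330:430],(800,560),interpolation=cv2.INTER_CUBIC))
```

```text
[[385.8 255.3]
 [381.2 255.3]
 [385.2 255.7]
 [389.5 256.2]] [ 488. -319.   30.] [ 490. -307.   85.]
now [[366.6 256.8]
 [361.9 256.7]
 [364.9 257.2]]
```

View pics/c13.png

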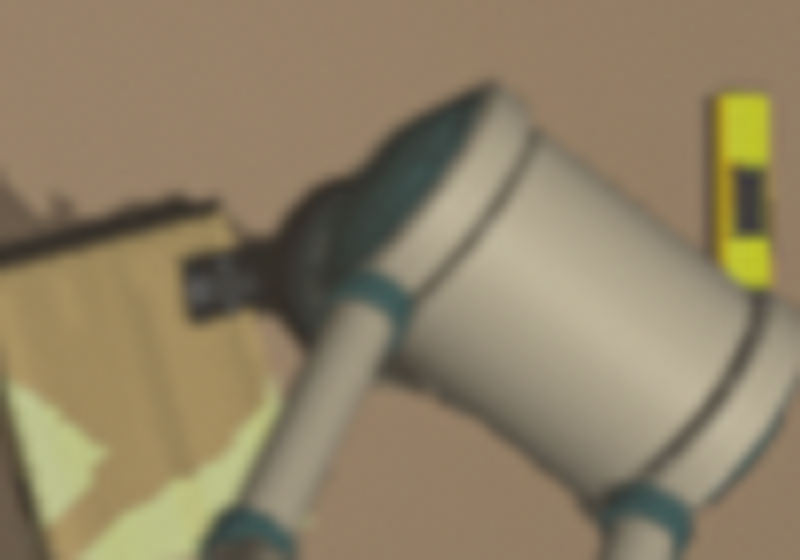

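View pics/c14.png

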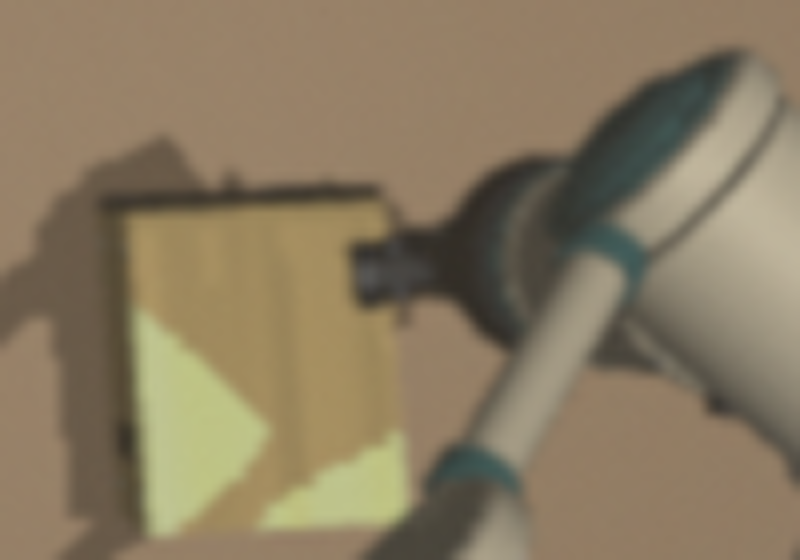

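The closed finger's knuckle sticks out about 36 mm sideways at crate-top height, so the knuckle is pushing and rubbing on the top edge. The flat side of the fingers (tool x) is better. I'll back off, raise and turn the tool by 90°, then look.

```bash
python3 -m inch '{"jaw":[0,0,0,0.5,0.5,0.5,0.5,0.5,0.5,0.5,0.5,0.5],"dp":[[0,0.015,0],[0,0.025,-0.01],[0,0.025,-0.03],[0,0,-0.03],[0,0,0],[0,0,0],[0,0,0],[0,0,0],[0,0,0],[0,0,0],[0,0,0],[0,0,0]],"rot":[[0,0,0],[0,0,0],[0,0,0],[0,0,-10],[0,0,-10],[0,0,-10],[0,0,-10],[0,0,-10],[0,0,-10],[0,0,-10],[0,0,-10],[0,0,-6]]}'
python3 - <<'E'
from h import *
s,_=st();print(s['joint_positions'].round(2));grab('top','top7');grab('side','side11')
s=load('side')['frame'][:,:,::-1];t=load('top')['frame'][:,:,::-1]
cv2.imwrite('pics/c15.png',np.hstack([cv2.resize(s[150:220,300:380],(400,350),interpolation=cv2.INTER_CUBIC),cv2.resize(t[225:295,330:410],(400,350),interpolation=cv2.INTER_CUBIC)]))
E
```

```text
t: 15.65
tool_pos: [496.9, -352.6, 124.5]
eef_rot: [-0.001, 0.678, 0.735, 0.0]
wrist_force: [0.3, 0.3, -1.1]
width: 42.8
t 15.65 p [ 496.9 -352.6  124.5] yaw 94.59 z [-0.002  0.002 -1.   ] F [ 0.3  0.3 -1.1] w 43
[-0.73  0.42  1.62  0.    1.1  -0.81]
```

View pics/c15.png

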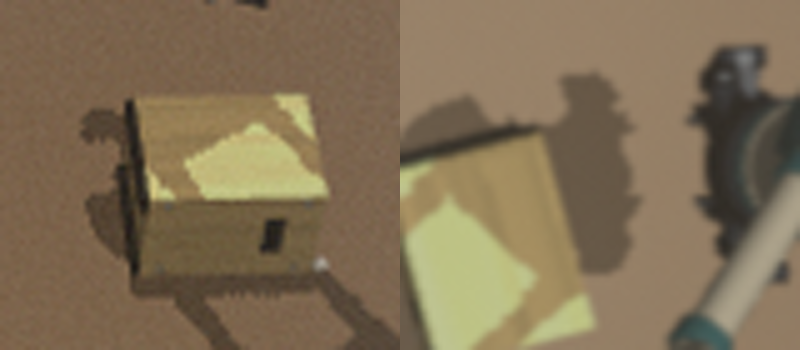

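Run:
```python
from h import *
a=cv2.imread('pics/side10.png')[162:210,315:345];b=cv2.imread('pics/side11.png')[162:210,315:345]
cv2.imwrite('pics/c16.png',np.hstack([cv2.resize(x,(375,600),interpolation=cv2.INTER_NEAREST) for x in(a,b)]))
t=load('top')['frame'][:,:,::-1]
# face px expectation
c=np.array([0,0,0])
```

```text
(no output)
```

View pics/c16.png

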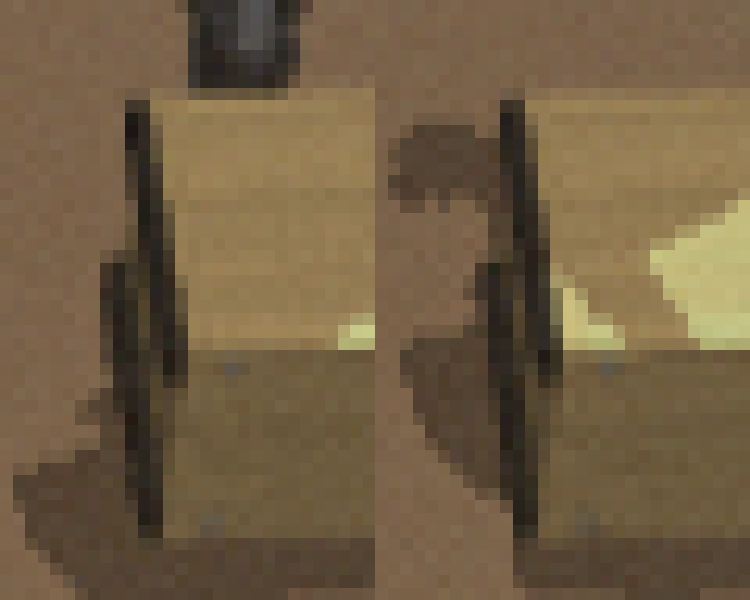

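```bash
cat >> h.py <<'E'
def topcrates():
    t=load('top')['frame'][:,:,::-1]; hs=cv2.cvtColor(t,cv2.COLOR_BGR2HSV)
    m=((hs[...,0]>17)&(hs[...,0]<40)&(hs[...,1]>85)&(hs[...,2]>120)).astype(np.uint8)
    m=cv2.morphologyEx(m,cv2.MORPH_CLOSE,np.ones((3,3)))
    n,l,s,c=cv2.connectedComponentsWithStats(m)
    for i in range(1,n):
      if s[i,4]>500:
        cn=max(cv2.findContours((l==i).astype(np.uint8),0,2)[0],key=cv2.contourArea); B=cv2.boxPoints(cv2.minAreaRect(cn))
        P=np.array([pix2world('top',u,v,80) for u,v in B])[:,:2]; e=P[0]-P[3] if np.linalg.norm(P[0]-P[3])>np.linalg.norm(P[0]-P[1]) else P[0]-P[1]
        print('area',s[i,4],P.round().tolist(),'c',P.mean(0).round(1),'sz',np.linalg.norm(P[0]-P[1]).round(),np.linalg.norm(P[1]-P[2]).round(),'yaw',((np.degrees(np.arctan2(e[1],e[0]))+90)%180-90).round(1))
E
python3 - <<'E'
from h import *
topcrates()
E
```

```text
area 738 [[482.0, -158.0], [511.0, -257.0], [392.0, -290.0], [363.0, -192.0]] c [ 437.2 -224.2] sz 103.0 124.0 yaw 15.8
```

```bash
python3 -m inch '{"jaw":[0,0,0,0,0],"dp":[[0,0,0.035],[0,0,0.035],[0,0,0],[0,0,0],[0,0,0]],"rot":[[0,0,-10],[0,0,-10],[0,0,-10],[0,0,0],[0,0,0]]}'
python3 - <<'E'
from h import *
to([485,-315,55])
to([485,-245,55])
E
```

```text
t: 16.38
tool_pos: [497.9, -353.5, 55.6]
eef_rot: [0.0, 0.468, 0.884, -0.0]
wrist_force: [0.2, 0.6, 0.7]
width: 0.2
t 16.38 p [ 497.9 -353.5   55.6] yaw 124.19 z [ 0. -0. -1.] F [0.2 0.6 0.7] w 0
dp tool mm [39.1 11.   0.6]
t 16.38 p [ 497.9 -353.5   55.6] yaw 124.19 z [ 0. -0. -1.] F [0.2 0.6 0.7] w 0
dp tool mm [97.  50.3  0.6]
```

```bash
python3 -m inch '{"jaw":[0,0,0,0,0,0,0,0,0,0,0],"dp":[[0.02,0.0055,0],[0.019,0.0055,0],[0.006,0.004,0],[0.006,0.004,0],[0.006,0.004,0],[0.006,0.004,0],[0.006,0.004,0],[0.006,0.004,0],[0.006,0.004,0],[0.006,0.004,0],[0,0,0]],"rot":[[0,0,0],[0,0,0],[0,0,0],[0,0,0],[0,0,0],[0,0,0],[0,0,0],[0,0,0],[0,0,0],[0,0,0],[0,0,0]]}'
python3 - <<'E'
from h import *
st();grab('top','top8');grab('side','side12');topcrates()
s=load('side')['frame'][:,:,::-1];t=load('top')['frame'][:,:,::-1]
cv2.imwrite('pics/c17.png',np.hstack([cv2.resize(s[150:220,300:380],(400,350),interpolation=cv2.INTER_CUBIC),cv2.resize(t[225:295,330:410],(400,350),interpolation=cv2.INTER_CUBIC)]))
E
```

```text
t: 17.75
tool_pos: [483.7, -256.4, 55.3]
eef_rot: [-0.001, 0.466, 0.885, 0.0]
wrist_force: [0.2, 0.2, -0.6]
width: 0.3
t 17.75 p [ 483.7 -256.4   55.3] yaw 124.41 z [-0.001  0.001 -1.   ] F [ 0.2  0.2 -0.6] w 0
area 784 [[463.0, -133.0], [508.0, -223.0], [427.0, -264.0], [382.0, -174.0]] c [ 445.1 -198.6] sz 101.0 91.0 yaw -63.3
```

View pics/c17.png

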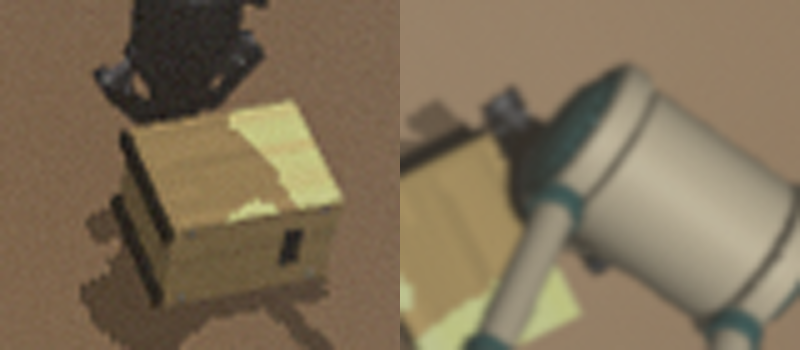

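Run:
```python
from h import *
a=cv2.imread('pics/side12.png')[165:215,315:350]
cv2.imwrite('pics/c18.png',cv2.resize(a,(420,600),interpolation=cv2.INTER_CUBIC))
```

```text
(no output)
```

View pics/c18.png

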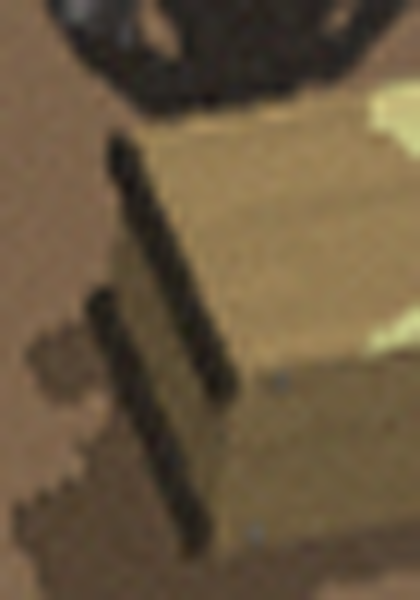

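In the side view the floor between the right crate's runners, about (325-333,185-205), is bare wood, so this is the blank one. The left crate is the stamped one, and I'll confirm that when its underside comes into view. First I'll push the blank back to where it fell, centre about (450,-272), yaw 3.7°, starting with its present pose.

```bash
python3 -m inch '{"jaw":[0,0,0.5,0.5,0.5,0.5],"dp":[[-0.03,0,0],[-0.02,0,-0.03],[0,0,-0.045],[0,0,-0.035],[0,0,0],[0,0,0]],"rot":[[0,0,0],[0,0,0],[0,0,10],[0,0,10],[0,0,10],[0,0,0]]}'
python3 - <<'E'
from h import *
st();grab('top','top9');topcrates()
t=load('top')['frame'][:,:,::-1]
cv2.imwrite('pics/c19.png',cv2.resize(t[215:305,320:440],(800,600),interpolation=cv2.INTER_CUBIC))
E
```

```text
t: 18.6
tool_pos: [511.8, -298.4, 165.4]
eef_rot: [-0.0, 0.679, 0.734, -0.0]
wrist_force: [0.4, -0.1, -0.4]
width: 43.1
t 18.6 p [ 511.8 -298.4  165.4] yaw 94.48 z [-0.001  0.    -1.   ] F [ 0.4 -0.1 -0.4] w 43
area 665 [[464.0, -135.0], [510.0, -227.0], [431.0, -266.0], [385.0, -174.0]] c [ 447.6 -200.5] sz 104.0 88.0 yaw -63.3
```

View pics/c19.png

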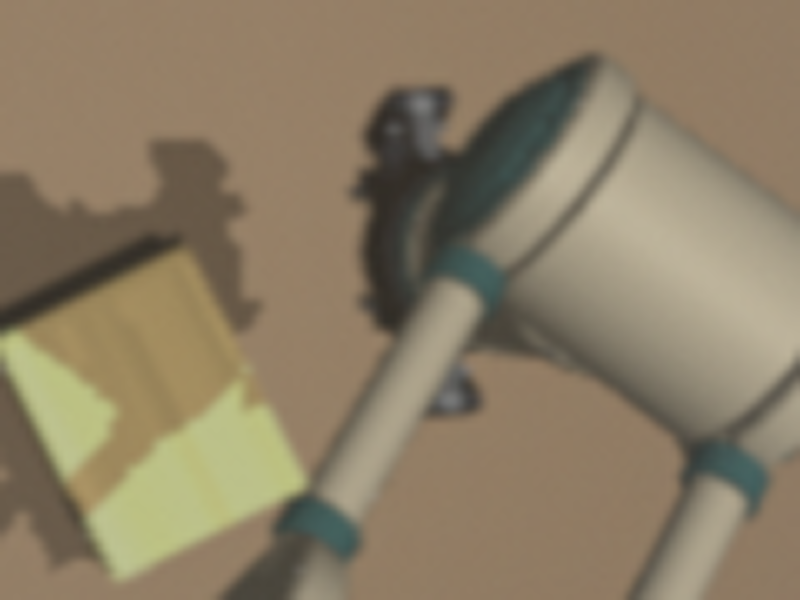

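```bash
python3 -m inch '{"jaw":[0.5,0.5,0.5,0.5,0.5,0.5,0.5,0.5,0.5],"dp":[[0.045,-0.008,0],[0.045,-0.008,0],[0.045,-0.008,0],[0.045,-0.008,0],[0.045,-0.008,0],[0,0,0.04],[0,0,0.04],[0,0,0.028],[0,0,0]],"rot":[[0,0,0],[0,0,0],[0,0,0],[0,0,0],[0,0,0],[0,0,0],[0,0,0],[0,0,0],[0,0,0]]}'
python3 - <<'E'
from h import *
s,_=st();grab('top','top10');to([455,-215,55])
t=load('top')['frame'][:,:,::-1]
cv2.imwrite('pics/c20.png',cv2.resize(t[215:305,280:400],(800,600),interpolation=cv2.INTER_CUBIC))
E
```

```text
t: 19.77
tool_pos: [452.9, -76.5, 55.1]
eef_rot: [-0.003, 0.679, 0.734, -0.001]
wrist_force: [-0.3, 0.2, 0.5]
width: 43.1
t 19.77 p [452.9 -76.5  55.1] yaw 94.49 z [-0.007  0.002 -1.   ] F [-0.3  0.2  0.5] w 43
t 19.82 p [454.3 -77.   56.4] yaw 94.46 z [-0.003  0.001 -1.   ] F [ 0.3 -0.7 -0.4] w 43
dp tool mm [-137.6  -10.1    1.3]
```

View pics/c20.png

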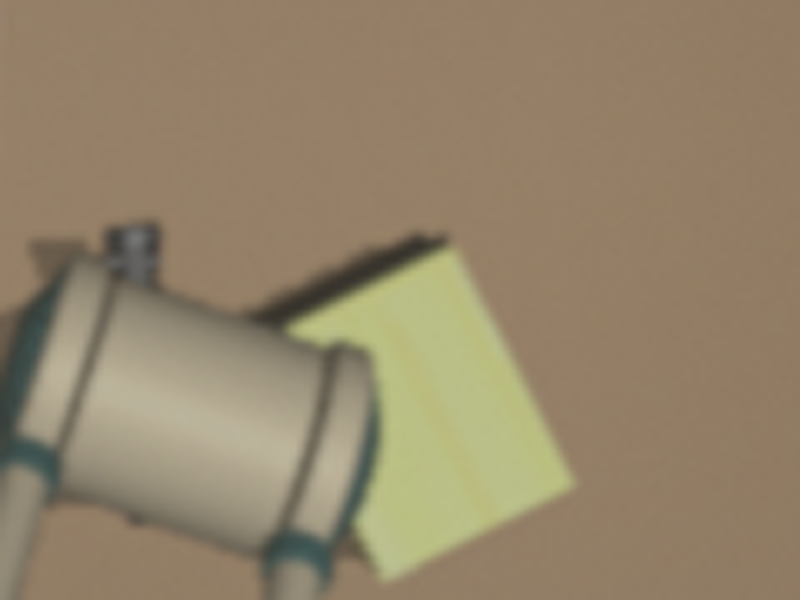

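```bash
python3 -m inch '{"jaw":[0.5,0.5,0.5,0.5,0.5,0.5,0.5,0.5,0.5,0.5,0.5,0.5],"dp":[[-0.014,-0.002,0],[-0.014,-0.002,0],[-0.01,0,0],[-0.01,0,0],[-0.01,0,0],[-0.01,0,0],[-0.01,0,0],[-0.01,0,0],[-0.01,0,0],[-0.01,0,0],[-0.01,0,0],[0,0,0]],"rot":[[0,0,0.8],[0,0,0],[0,0,0],[0,0,0],[0,0,0],[0,0,0],[0,0,0],[0,0,0],[0,0,0],[0,0,0],[0,0,0],[0,0,0]]}'
python3 - <<'E'
from h import *
s,_=st();grab('top','top11');topcrates()
t=load('top')['frame'][:,:,::-1]
cv2.imwrite('pics/c21.png',cv2.resize(t[215:305,310:430],(800,600),interpolation=cv2.INTER_CUBIC))
E
```

```text
t: 21.32
tool_pos: [459.3, -196.8, 57.3]
eef_rot: [0.001, 0.685, 0.729, -0.0]
wrist_force: [-0.4, 0.2, -0.1]
width: 42.6
t 21.32 p [ 459.3 -196.8   57.3] yaw 93.55 z [ 0.001 -0.002 -1.   ] F [-0.4  0.2 -0.1] w 43
```

View pics/c21.png

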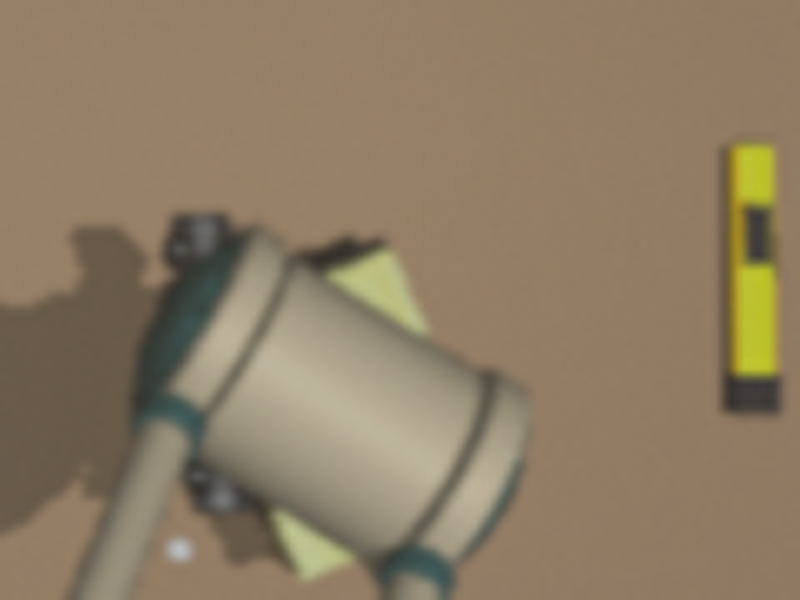

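The far corner slipped between the open fingers, so the crate slid without turning. I'll back off, shut the jaws and push on that far corner.

```bash
python3 -m inch '{"jaw":[0.5,0,0,0,0],"dp":[[0.02,0,0],[0.015,0,0],[0,0.005,0],[0,0.005,0],[0,0,0]],"rot":[[0,0,0],[0,0,0],[0,0,0],[0,0,0],[0,0,0]]}' 
python3 -m inch '{"jaw":[0,0,0,0,0,0,0],"dp":[[-0.008,0,0],[-0.008,0,0],[-0.008,0,0],[-0.008,0,0],[-0.008,0,0],[-0.004,0,0],[0,0,0]],"rot":[[0,0,0],[0,0,0],[0,0,0],[0,0,0],[0,0,0],[0,0,0],[0,0,0]]}'
python3 - <<'E'
from h import *
s,_=st();grab('top','top12')
t=load('top')['frame'][:,:,::-1]
cv2.imwrite('pics/c22.png',cv2.resize(t[215:305,310:430],(800,600),interpolation=cv2.INTER_CUBIC))
E
```

```text
t: 22.0
tool_pos: [467.7, -160.1, 57.4]
eef_rot: [0.001, 0.685, 0.729, 0.0]
wrist_force: [0.9, -0.4, 1.1]
width: -0.1
t: 22.88
tool_pos: [469.4, -204.3, 57.3]
eef_rot: [0.0, 0.685, 0.729, -0.0]
wrist_force: [0.5, 0.5, 0.4]
width: -0.1
t 22.88 p [ 469.4 -204.3   57.3] yaw 93.57 z [-0.    -0.001 -1.   ] F [0.5 0.5 0.4] w 0
```

View pics/c22.png

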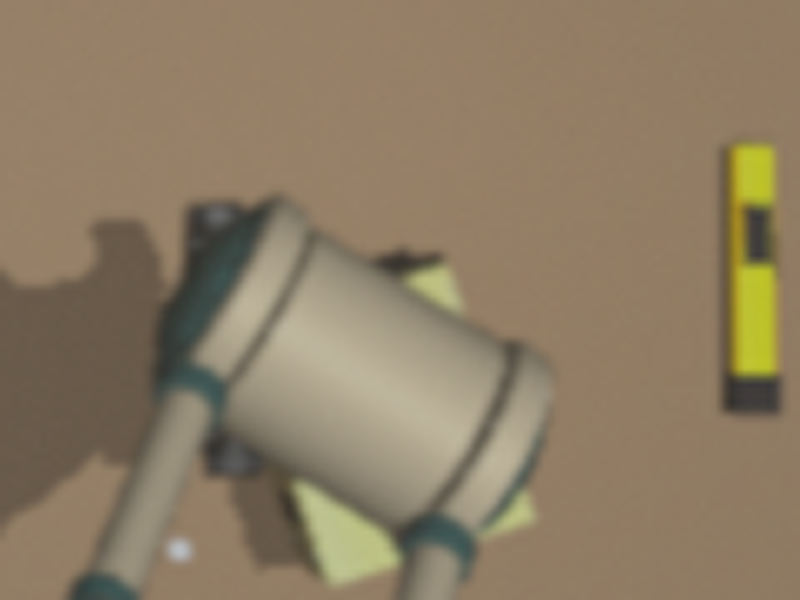

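Run:
```python
from h import *
for u,v in [(376.2,253.5),(389.7,291.7),(359,302.2)]: print(pix2world('top',u,v,80).round())
```

```text
[ 504. -313.   80.]
[ 387. -353.   80.]
[ 354. -258.   80.]
```

Centre is now about (429,-285) with yaw 19°. A push at the near -y corner towards +y should mend both yaw and y.

```bash
python3 -m inch '{"jaw":[0,0,0,0,0,0,0,0,0,0,0,0],"dp":[[0.02,0,0],[0,0,-0.05],[0,0,-0.05],[-0.04,-0.018,0],[-0.04,-0.018,0],[-0.04,-0.018,0],[-0.04,-0.018,0],[-0.04,-0.018,0],[0,0,0.035],[0,0,0.035],[0,0,0.03],[0,0,0]],"rot":[[0,0,0],[0,0,0],[0,0,0],[0,0,0],[0,0,0],[0,0,0],[0,0,0],[0,0,0],[0,0,0],[0,0,0],[0,0,0],[0,0,0]]}'
python3 - <<'E'
from h import *
s,_=st();to([392,-338,55])
E
```

```text
t: 24.42
tool_pos: [389.7, -386.0, 55.3]
eef_rot: [-0.003, 0.684, 0.729, 0.001]
wrist_force: [-0.5, -0.4, 0.4]
width: 0.2
t 24.43 p [ 389.7 -386.    55.3] yaw 93.62 z [-0.004  0.005 -1.   ] F [-0.5 -0.4  0.4] w 0
t 24.43 p [ 389.7 -386.    55.3] yaw 93.62 z [-0.004  0.005 -1.   ] F [-0.5 -0.4  0.4] w 0
dp tool mm [47.7  5.3  0.5]
```

Next push, then back off and up for a clear look.

```bash
python3 -m inch '{"jaw":[0,0,0,0,0,0,0],"dp":[[0.008,0,0],[0.008,0,0],[0.008,0,0],[0.008,0,0],[0.008,0,0],[0.006,0,0],[0,0,0]],"rot":[[0,0,0],[0,0,0],[0,0,0],[0,0,0],[0,0,0],[0,0,0],[0,0,0]]}' 
python3 -m inch '{"jaw":[0.5,1,1,1,1],"dp":[[-0.03,0,0],[-0.03,0,-0.03],[0,-0.055,-0.05],[0,-0.055,-0.03],[0,0,0]],"rot":[[0,0,0],[0,0,0],[0,0,10],[0,0,10],[0,0,0]]}'
python3 - <<'E'
from h import *
s,_=st();grab('top','top13');topcrates();print(s['joint_positions'].round(2))
t=load('top')['frame'][:,:,::-1]
cv2.imwrite('pics/c23.png',cv2.resize(t[225:315,320:440],(800,600),interpolation=cv2.INTER_CUBIC))
E
```

```text
t: 25.3
tool_pos: [387.7, -342.1, 57.2]
eef_rot: [-0.001, 0.685, 0.729, 0.0]
wrist_force: [-0.0, -0.4, 1.0]
width: 0.0
t: 25.92
tool_pos: [288.9, -399.5, 161.0]
eef_rot: [0.001, 0.802, 0.597, -0.0]
wrist_force: [0.1, -1.0, -0.3]
width: 85.5
t 25.93 p [ 288.9 -399.5  161. ] yaw 73.36 z [ 0.001 -0.001 -1.   ] F [ 0.1 -1.  -0.3] w 86
[-1.09  0.23  1.83  0.    1.08 -0.8 ]
```

View pics/c23.png

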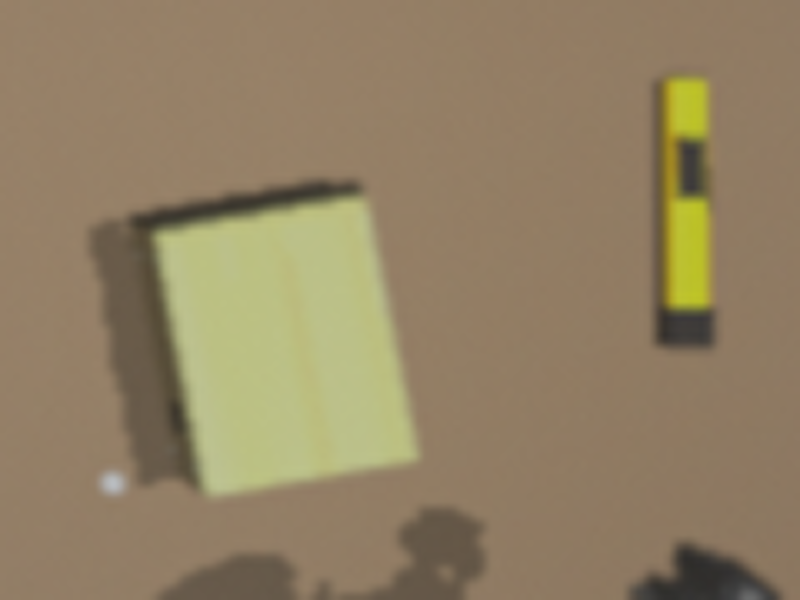

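```bash
sed -i 's/>17)/>22)/; s/>85)/>60)/; s/>120)/>140)/' h.py
python3 - <<'E'
from h import *
topcrates()
E
```

```text
area 1305 [[553.0, 296.0], [566.0, 195.0], [442.0, 176.0], [429.0, 277.0]] c [497.7 235.8] sz 102.0 126.0 yaw 8.8
area 1335 [[484.0, -208.0], [504.0, -309.0], [380.0, -331.0], [361.0, -231.0]] c [ 432.2 -270. ] sz 103.0 125.0 yaw 10.5
```

```bash
python3 -m inch '{"jaw":[1,1,1,1,1,1,1,1],"dp":[[0,0,0],[0,0,0],[0,0,0],[0,0,0],[0,0,0],[0,0,0],[0,0,0],[0,0,0]],"rot":[[0,0,10],[0,0,10],[0,0,10],[0,0,10],[0,0,10],[0,0,10],[0,0,9.7],[0,0,0]]}'
python3 - <<'E'
from h import *
to([322,-277,52])
E
```

```text
t: 26.98
tool_pos: [291.9, -399.1, 158.1]
eef_rot: [-0.001, 0.999, 0.036, -0.0]
wrist_force: [-0.0, -0.5, 0.6]
width: 85.2
t 26.98 p [ 291.9 -399.1  158.1] yaw 4.08 z [-0.     0.002 -1.   ] F [-0.  -0.5  0.6] w 85
dp tool mm [  38.7 -119.5  106.3]
```

```bash
python3 -m inch '{"jaw":[1,1,1,1,1,1,1],"dp":[[0.012,-0.04,0],[0.013,-0.04,0],[0.013,-0.04,0],[0,0,0.035],[0,0,0.035],[0,0,0.034],[0,0,0]],"rot":[[0,0,0],[0,0,0],[0,0,0],[0,0,0],[0,0,0],[0,0,0],[0,0,0]]}' 
python3 -m inch '{"jaw":[1,1,1,1,1,1,1],"dp":[[0.01,0,0],[0.01,0,0],[0.01,0,0],[0.008,0,0],[0.008,0,0],[0.006,0,0],[0,0,0]],"rot":[[0,0,0],[0,0,0],[0,0,0],[0,0,0],[0,0,0],[0,0,0],[0,0,0]]}'
python3 - <<'E'
from h import *
st();grab('top','top14');topcrates()
t=load('top')['frame'][:,:,::-1]
cv2.imwrite('pics/c24.png',cv2.resize(t[225:315,320:440],(800,600),interpolation=cv2.INTER_CUBIC))
E
```

```text
t: 27.85
tool_pos: [319.8, -275.4, 53.2]
eef_rot: [-0.003, 0.999, 0.035, -0.002]
wrist_force: [-0.1, -1.0, 0.7]
width: 85.5
t: 28.72
tool_pos: [373.6, -274.1, 55.3]
eef_rot: [0.0, 0.999, 0.034, 0.001]
wrist_force: [0.0, -0.4, 0.2]
width: 85.3
t 28.73 p [ 373.6 -274.1   55.3] yaw 3.87 z [ 0.001 -0.001 -1.   ] F [ 0.  -0.4  0.2] w 85
area 1305 [[553.0, 296.0], [566.0, 195.0], [442.0, 176.0], [429.0, 277.0]] c [497.7 235.8] sz 102.0 126.0 yaw 8.8
area 1145 [[503.0, -217.0], [514.0, -319.0], [402.0, -328.0], [392.0, -227.0]] c [ 452.9 -273. ] sz 102.0 112.0 yaw 5.2
```

View pics/c24.png

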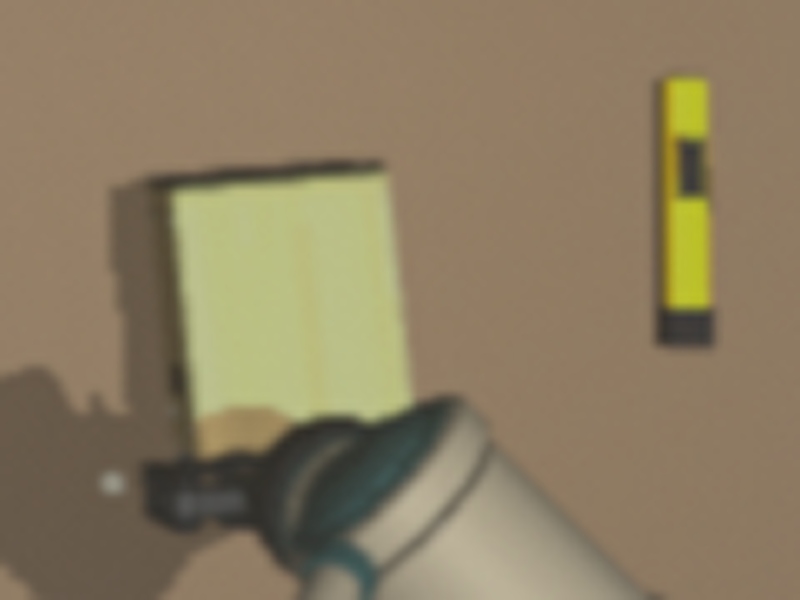

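Far corners are within about 6 mm of where it fell. I'll nudge it 4 mm more, then retreat and raise.

```bash
python3 -m inch '{"jaw":[1,1,1,0.5,0.5,0.5,0.5],"dp":[[0.004,0,0],[0,0,0],[-0.03,0,0],[-0.03,0,-0.035],[0,0,-0.05],[0,0,-0.04],[0,0,0]],"rot":[[0,0,0],[0,0,0],[0,0,0],[0,0,0],[0,0,0],[0,0,0],[0,0,0]]}'
python3 - <<'E'
from h import *
s,_=st();grab('top','top15');topcrates();print(s['joint_positions'].round(2))
E
```

```text
t: 29.65
tool_pos: [318.8, -280.0, 183.6]
eef_rot: [0.004, 0.999, 0.033, 0.003]
wrist_force: [-0.4, -0.5, 0.2]
width: 42.5
t 29.65 p [ 318.8 -280.   183.6] yaw 3.84 z [ 0.007 -0.007 -1.   ] F [-0.4 -0.5  0.2] w 43
area 1304 [[553.0, 296.0], [566.0, 195.0], [442.0, 176.0], [429.0, 277.0]] c [497.7 235.8] sz 102.0 126.0 yaw 8.8
area 1325 [[506.0, -220.0], [514.0, -323.0], [390.0, -329.0], [382.0, -227.0]] c [ 448.1 -274.4] sz 103.0 124.0 yaw 3.3
[-0.89  0.1   1.93  0.    1.1   0.62]
```

The blank is back at (448,-274), yaw 3.3°, within about 3 mm of where it fell. Now the stamped crate at left: turn the tool to 98.8° and measure the line and that crate.

```bash
python3 -m inch '{"jaw":[0.5,0.5,0.5,0.5,0.5,0.5,0.5,0.5,0.5,0.5],"dp":[[0,0,0],[0,0,0],[0,0,0],[0,0,0],[0,0,0],[0,0,0],[0,0,0],[0,0,0],[0,0,0],[0,0,0]],"rot":[[0,0,-10.5],[0,0,-10.5],[0,0,-10.5],[0,0,-10.5],[0,0,-10.5],[0,0,-10.5],[0,0,-10.5],[0,0,-10.5],[0,0,-10.5],[0,0,0]]}'
python3 - <<'E'
from h import *
t=cv2.imread('pics/top0.png'); hs=cv2.cvtColor(t,cv2.COLOR_BGR2HSV)
m=np.zeros(t.shape[:2],np.uint8); sub=t[198:312,255:290].astype(int); g=cv2.cvtColor(t,cv2.COLOR_BGR2GRAY)
m[198:312,255:290]=(g[198:312,255:290]>140)
cn=max(cv2.findContours(m,0,2)[0],key=cv2.contourArea);B=cv2.boxPoints(cv2.minAreaRect(cn));print(B.round(1).tolist())
P=np.array([pix2world('top',u,v,0) for u,v in B])[:,:2];print(P.round(),P.mean(0),[np.linalg.norm(P[i]-P[i-1]).round() for i in range(4)])
to([493,330,184])
E
```

```text
t: 30.95
tool_pos: [316.5, -277.1, 178.9]
eef_rot: [-0.001, 0.654, 0.756, 0.0]
wrist_force: [-0.1, -0.3, -0.7]
width: 42.6
[[266.0, 203.0], [279.0, 203.0], [279.0, 306.0], [266.0, 306.0]]
[[669.  36.]
 [669.  -8.]
 [328. -10.]
 [328.  32.]] [498.42250434  12.29921239] [np.float64(341.0), np.float64(44.0), np.float64(340.0), np.float64(43.0)]
t 30.95 p [ 316.5 -277.1  178.9] yaw 98.24 z [-0.001  0.002 -1.   ] F [-0.1 -0.3 -0.7] w 43
dp tool mm [575.5 261.7  -4.2]
```

```bash
python3 - <<'E'
from h import *
t=cv2.imread('pics/top0.png'); g=cv2.cvtColor(t,cv2.COLOR_BGR2GRAY)
Q=[]
for v in range(208,302):
    us=[u for u in range(255,290) if g[v,u]>140]; Q.append(pix2world('top',np.mean(us),v,0)[:2])
Q=np.array(Q);p=np.polyfit(Q[:,0],Q[:,1],1);print('slope deg',np.degrees(np.arctan(p[0])),'y@500',np.polyval(p,500),'y@450',np.polyval(p,450))
E
python3 -m inch '{"jaw":[0.5,0.5,0.5,0.5,0.5,0.5,0.5,0.5,0.5,0.5,0.5,0.5],"dp":[[0.048,0.022,0],[0.048,0.022,0],[0.048,0.022,0],[0.048,0.022,0],[0.048,0.022,0],[0.048,0.022,0],[0.048,0.022,0],[0.048,0.022,0],[0.048,0.022,0],[0.048,0.022,0],[0.048,0.021,0],[0.048,0.021,0]],"rot":[[0,0,0],[0,0,0],[0,0,0],[0,0,0],[0,0,0],[0,0,0],[0,0,0],[0,0,0],[0,0,0],[0,0,0],[0,0,0],[0,0,0]]}' 
python3 -m inch '{"jaw":[0.5],"dp":[[0,0,0]],"rot":[[0,0,0]]}' >/dev/null
python3 - <<'E'
from h import *
to([493,327,55])
E
```

```text
slope deg -0.40238351320616333 y@500 12.689018728253846 y@450 13.040170359424952
t: 32.45
tool_pos: [492.1, 332.1, 179.0]
eef_rot: [-0.0, 0.655, 0.756, -0.001]
wrist_force: [0.9, 0.5, 0.6]
width: 42.9
t 32.58 p [492.7 333.7 178.7] yaw 98.4 z [-0.     0.001 -1.   ] F [-0.5 -0.3  0.4] w 43
dp tool mm [ -6.8  -0.7 123.7]
```

```bash
python3 -m inch '{"jaw":[0.5,0.5,0.5,0.5,0.5],"dp":[[0,0,0.04],[0,0,0.04],[0,0,0.03],[0,0,0.013],[0,0,0]],"rot":[[0,0,0],[0,0,0],[0,0,0],[0,0,0],[0,0,0]]}' 
python3 -m inch '{"jaw":[0.5,0.5,0.5,0.5,0.5,0.5,0.5],"dp":[[-0.012,0,0],[-0.01,0,0],[-0.008,0,0],[-0.008,0,0],[-0.01,0,0],[-0.01,0,0],[-0.01,0,0]],"rot":[[0,0,0],[0,0,0],[0,0,0],[0,0,0],[0,0,0],[0,0,0],[0,0,0]]}'
python3 - <<'E'
from h import *
st();grab('top','top16');grab('side','side16');topcrates()
E
```

```text
t: 33.2
tool_pos: [491.6, 329.6, 56.5]
eef_rot: [-0.0, 0.654, 0.756, -0.001]
wrist_force: [-0.4, -0.2, 0.8]
width: 42.9
t: 34.08
tool_pos: [502.2, 262.6, 57.3]
eef_rot: [0.0, 0.654, 0.757, 0.0]
wrist_force: [0.2, 2.1, 0.7]
width: 42.6
t 34.08 p [502.2 262.6  57.3] yaw 98.38 z [ 0.  0. -1.] F [0.2 2.1 0.7] w 43
area 1266 [[559.0, 258.0], [572.0, 158.0], [447.0, 140.0], [434.0, 239.0]] c [502.9 198.7] sz 101.0 126.0 yaw 8.6
area 1324 [[506.0, -219.0], [515.0, -321.0], [390.0, -329.0], [381.0, -228.0]] c [ 448.1 -274.1] sz 102.0 125.0 yaw 3.9
```

View pics/top16.png

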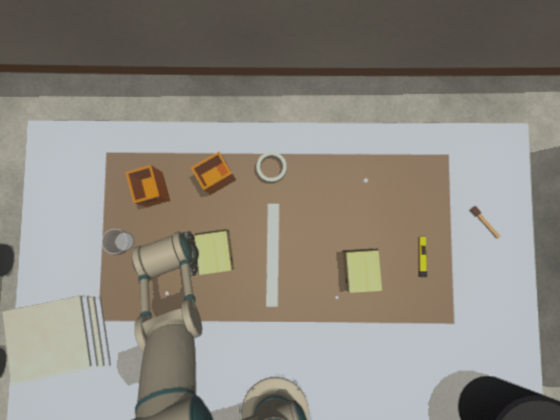

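Pushed flat, with yaw steady at 8.6°; the crate is at (213,252) in the top view. About 188 mm remain.

```bash
python3 -m inch '{"jaw":[0.5,0.5,0.5,0.5,0.5,0.5,0.5,0.5,0.5,0.5,0.5,0.5],"dp":[[-0.014,0,0],[-0.014,0,0],[-0.014,0,0],[-0.014,0,0],[-0.014,0,0],[-0.014,0,0],[-0.014,0,0],[-0.014,0,0],[-0.014,0,0],[-0.014,0,0],[-0.014,0,0],[-0.01,0,0]],"rot":[[0,0,0],[0,0,0],[0,0,0],[0,0,0],[0,0,0],[0,0,0],[0,0,0],[0,0,0],[0,0,0],[0,0,0],[0,0,0],[0,0,0]]}' 
python3 -m inch '{"jaw":[0.5],"dp":[[0,0,0]],"rot":[[0,0,0]]}' >/dev/null
python3 - <<'E'
from h import *
st();grab('top','top17');grab('side','side17');topcrates()
E
```

```text
t: 35.67
tool_pos: [526.0, 99.9, 57.2]
eef_rot: [0.0, 0.654, 0.757, -0.0]
wrist_force: [0.2, 1.7, -0.4]
width: 43.1
t 35.8 p [526.2  99.8  57.3] yaw 98.32 z [ 0.    -0.001 -1.   ] F [0.3 0.8 0.2] w 42
area 891 [[584.0, 77.0], [596.0, -7.0], [473.0, -25.0], [461.0, 59.0]] c [528.3  26.1] sz 85.0 125.0 yaw 8.6
area 1322 [[506.0, -219.0], [515.0, -321.0], [390.0, -328.0], [382.0, -227.0]] c [ 448.2 -273.9] sz 102.0 125.0 yaw 3.9
```

View pics/top17.png

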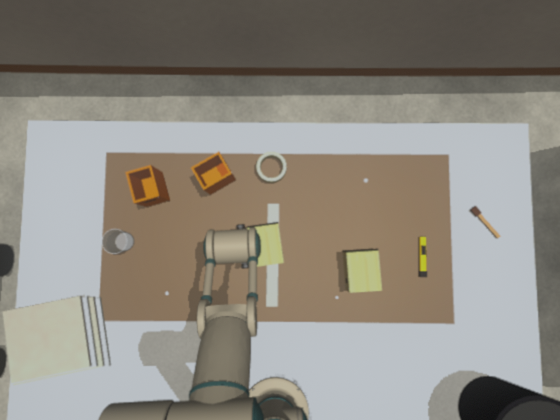

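```bash
python3 -m inch '{"jaw":[0.5,0.5,0.5,0.5,0.5,0.5,0.5,0.5],"dp":[[-0.008,0,0],[-0.008,0,0],[-0.005,0,0],[0,0,0],[0.03,0,0],[0.04,0,0],[0.05,0,-0.03],[0,0,0]],"rot":[[0,0,0],[0,0,0],[0,0,0],[0,0,0],[0,0,0],[0,0,0],[0,0,0],[0,0,0]]}'
python3 - <<'E'
from h import *
st();grab('top','top18');grab('side','side18');topcrates()
f=load('top')['frame'][:,:,::-1];s=load('side')['frame'][:,:,::-1]
cv2.imwrite('pics/c25.png',np.hstack([cv2.resize(f[195:315,220:320],(400,480)),cv2.resize(s[200:300,240:340],(400,480))]))
E
```

```text
t: 36.9
tool_pos: [512.7, 201.8, 89.2]
eef_rot: [0.001, 0.652, 0.758, 0.002]
wrist_force: [-0.5, -1.0, 0.4]
width: 42.4
t 36.9 p [512.7 201.8  89.2] yaw 98.62 z [ 0.005  0.002 -1.   ] F [-0.5 -1.   0.4] w 42
area 1290 [[585.0, 75.0], [599.0, -27.0], [475.0, -44.0], [461.0, 57.0]] c [529.9  15.3] sz 103.0 125.0 yaw 8.3
area 1324 [[506.0, -219.0], [515.0, -321.0], [390.0, -329.0], [382.0, -228.0]] c [ 448.3 -274.2] sz 103.0 125.0 yaw 3.9
```

View pics/c25.png

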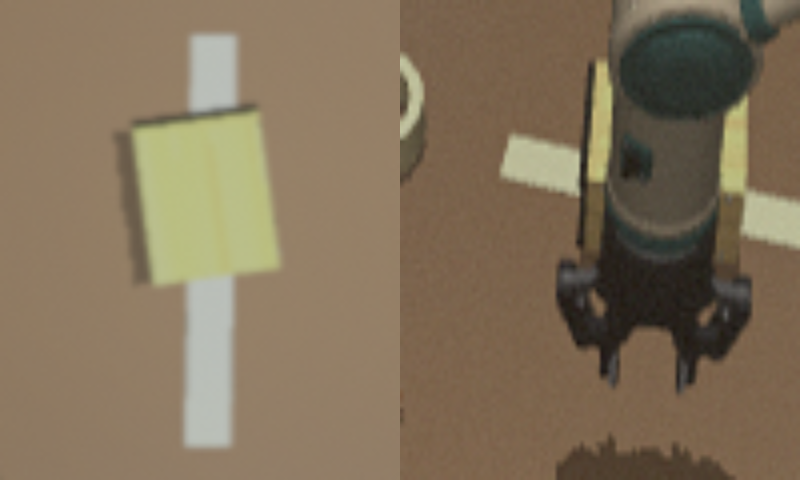

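```bash
python3 -m inch '{"jaw":[0.5,0.5,0.5,0.5],"dp":[[0,0,-0.045],[0,0,-0.045],[0,0,-0.045],[0,0,0]],"rot":[[0,0,0],[0,0,0],[0,0,0],[0,0,0]]}'
python3 - <<'E'
from h import *
grab('top','top19');grab('side','side19');topcrates()
a=cv2.imread('pics/top0.png').astype(int);b=cv2.imread('pics/top19.png').astype(int)
for n,(u,v,w) in dict(cup=(118,241,16),roll=(271,167,18),knife=(423,256,22)).items():
    print(n,np.abs(a[v-w:v+w,u-w:u+w]-b[v-w:v+w,u-w:u+w]).mean().round(1))
s=cv2.imread('pics/side19.png');cv2.imwrite('pics/c26.png',np.hstack([s,b.astype(np.uint8)])[:, :][::1,::1] if 0 else cv2.resize(np.hstack([s,b.astype(np.uint8)]),(800,300)))
E
```

```text
t: 37.5
tool_pos: [513.8, 197.6, 225.2]
eef_rot: [0.002, 0.654, 0.756, 0.002]
wrist_force: [0.3, -1.1, -0.1]
width: 42.7
area 1287 [[584.0, 75.0], [599.0, -26.0], [476.0, -44.0], [461.0, 56.0]] c [530.   15.2] sz 103.0 125.0 yaw 8.8
area 1324 [[506.0, -219.0], [515.0, -321.0], [390.0, -329.0], [381.0, -228.0]] c [ 448.1 -274.1] sz 102.0 125.0 yaw 3.9
cup 0.6
roll 0.5
knife 0.6
```

View pics/c26.png

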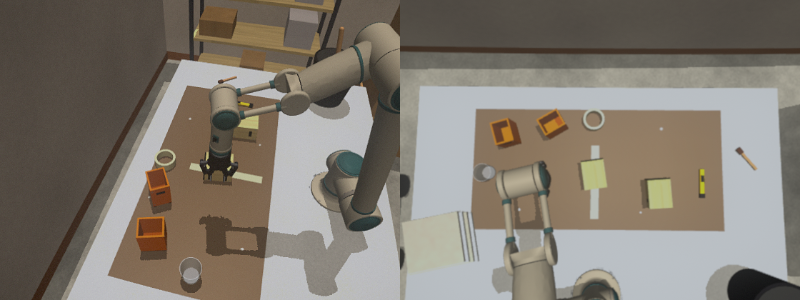

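The top view shows both crates lying. One is across the line, at (593,174) in the reduced picture, and the blank is back in its place at (658,193). Cup, roll and knife haven't moved, and the arm is clear, so I'm handing in.

Run:
```python
from h import *
print(ctrl.finish_job())
```

```text
the job is handed in; nothing more can be done
None
```

Both crates are tipped towards the robot, and the crate I took to be the stamped one (the left) is pushed onto the dispatch line. I handed the job in at about 37.6 s of the 62 s allowed.

- **The blank was moved while finding the stamp.** Neither camera could see an underside once the crates lay down, so I turned the right crate to look. Its underside was bare, so it is the blank. By then it had moved about 75 mm and turned about 23°, so I pushed it back. It now lies about 3 mm and under 1° from where it fell.
- **The stamp itself was never seen.** I took the left crate as the stamped one by elimination. The enlarged-crop check was made on the blank, not on the crate I delivered.
- **Position on the line.** The middle of the delivered crate is at about (533, 15.6) mm and the line there is at y = 12.5 mm, so it is about 3 mm off. It lies at a yaw of 8.8°, the same as it fell, after sliding about 220 mm sideways and 32 mm away from the robot.
- **Other checks.** Cup, tape roll and knife look the same as in the first picture. The wrist force reached 13 N at most in the readings I took, when the gripper's knuckle rubbed the blank's top edge. The arm stood clear of everything at hand-in.

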